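Fill the pastry display trays

ROBOT

A 6-joint arm with a two-finger parallel gripper is mounted at the origin on the work surface. World frame = base frame: x ahead of the robot, y to its left, z up, the work surface at z = 0. Lengths are in m, angles in rad, forces in N, time in s.
With the tool pointing down it reaches from about 0.35 to 0.875 m from the base axis. Payload 4.2 kg.
Tool frame: the origin (TCP) lies at the very end of the fingers, on their centre line; the grasp point (between the pads) lies pinch_z behind it (pinch_z is the distance from the TCP to the grasp point, in m); z points along the fingers, y is the direction in which the jaws open and shut (so a half turn about z gives the same grasp; the last joint's range is limited). The gripper opens to 85 mm and grips with 20 to 120 N. Pads are 22 mm wide; open, the fingers measure 114 mm over their backs; the gripper's body (76 mm by 85 mm) begins 54 mm behind the grasp point. The pads swing forward as they close: fully open they stand 13 mm farther back than shut.
Start: joints at [1.395, 0.385, 0.008, 0, -1.194, -0.259], TCP at [0.263, 0.567, 0.206] pointing down, gripper open.
Joint ranges: [-3.14, 3.14], [-1.21, 2.06], [-1.07, 1.41], [-3.16, 2.05], [-2.99, -0.16], [-3.1, 3.1]. Speed limits (rad/s): [2.79, 2.79, 3.14, 3.14, 3.14, 3.14].

INTERFACE

Orientations are given as a unit quaternion [w, x, y, z].
In Python, from station import sense, grab_frame, calibration, finish_job, pinch_z gives the robot as it stands.
- The arm moves only by the tool drive_tool, never from a script. Its argument "deltas" is a list of rows, each a list of 7 numbers: the shift along the tool's x, y, z scaled (see below), then the turn, a rotation vector about the tool's x, y, z scaled (see below), then the opening, from -1 (shut) to 1 (fully open), so that 0 is half open. A call has exactly 5 rows; each row is the pose to reach, as a shift and turn from the pose commanded when the call began, along the tool's axes at that moment, turning the shorter way round; what a row does not reach only later rows make up. The controller multiplies each number of a shift by 10 cm and each number of a turn by 180 degrees. A row lasts 1/12 s, in which the tool goes at most 41.7 mm and 7.16 degrees, less where a joint would pass 70% of its speed; a pose out of reach is approached as far as the arm can. A call with a number of a shift or a turn outside -1 to 1 is refused whole. A call with a gripper value outside its range is refused whole. The fingers move at their own pace and stop on an object; "newtons" is the grip in N (left out, the last holds). Time passes only in rows, so rows that repeat a pose let the fingers close, or fill a call up. It gives the time, the measured TCP pose, the force and the opening at its end, in the units of the state.
- sense(): the state, without advancing time (a new reading comes with each control period).
- grab_frame(name): name is "side" or "top" or "wrist"; returns the picture (480x640x3 uint8, blue, green, red); there is no depth.
- calibration(name): a dict with "mtx" (3x3 intrinsics, pixels), "k1" (the pictures are not rectified: a ray, as slopes to the right and down, at radius r is drawn at 1 + k1 r^2 times it, then the intrinsics apply), "extrinsics" (4x4, takes a point from camera to world coordinates). Camera axes: x right, y up, looking along -z (the intrinsics and any distortion apply to the point x, -y, -z); pixel columns grow to the right and rows downward; lengths in m; the calibration is good to about 2 mm. A picture is of the moment at which its call begins: read the wrist's pose just before it. calibration takes no time and is no camera call; for the wrist camera it gives the pose at the moment of the call.
- finish_job(): hands the job in, once; it reports no verdict.
The state is a dict: "time": time; "q": joint angles; "qd": joint speeds; "effort": joint torques, N m; "eef_pos": TCP position; "tool_rot": TCP orientation; "force": force on the tool from outside, world axes, zero at the start; "moment": the same for the moment, N m; "width": finger opening in m.
Only numpy, scipy, OpenCV 4.12 (cv2) and the standard library are available. Lean on these libraries where they do the work, as an engineer would, in place of code of your own. Each camera call takes 0.05 s, during which the arm holds its last target.

TASK

Four freshly finished pastries stand mixed on the counter in front of the robot: two round tartlets, an oblong bar and a square slice. Put each on the display tray that already carries one of its kind, lying flat on the tray's floor, not stacked on another pastry or perched on the rim. Keep every pastry the right way up and do not shift the three already on display.

Things in the scene. Friction and masses are not known exactly. Their poses are not given: they have to be found in the camera images.
- tart_a: loose round tartlet, straight-sided disc, 54 mm in diameter, 26 mm high. Golden crust below, flat dark chocolate top; 40 to 85 g, firm enough to grip. Origin: centre of its underside, z up. Starts on the counter, in front of the robot.
- tart_b: loose round tartlet, straight-sided disc, 54 mm in diameter, 26 mm high. Golden crust below, flat dark chocolate top; 40 to 85 g, firm enough to grip. Origin: centre of its underside, z up. Identical to tart_a, starts on the counter.
- bar: loose oblong bar, 90 mm (its x) by 30 mm (its y), 26 mm high. Golden crust below, flat dark chocolate top; 40 to 85 g, firm enough to grip. Origin: centre of its underside, z up. Starts on the counter, lying roughly fore and aft.
- square: loose square slice, 46 by 46 mm, sides along its x and y, 26 mm high. Golden crust below, flat dark chocolate top; 40 to 85 g, firm enough to grip. Origin: centre of its underside, z up. Starts on the counter.
- tray_tart: fixed square steel tray, 180 x 180 mm outside, that already carries one round tartlet, in the half towards its +x (away from the robot; yaw up to 0.25 rad); the -x half is empty. The three trays are alike. Floor 4 mm, rim top 12 mm above the counter; rim 3 mm thick. Origin: centre of its underside, on the counter (z = 0); x, y along its sides.
- tray_bar: fixed square steel tray, 180 x 180 mm outside, that already carries one oblong bar, in the half towards its +x (away from the robot; yaw up to 0.25 rad); the -x half is empty. The three trays are alike. Floor 4 mm, rim top 12 mm above the counter; rim 3 mm thick. Origin: centre of its underside, on the counter (z = 0); x, y along its sides.
- tray_square: fixed square steel tray, 180 x 180 mm outside, that already carries one square slice, in the half towards its +x (away from the robot; yaw up to 0.25 rad); the -x half is empty. The three trays are alike. Floor 4 mm, rim top 12 mm above the counter; rim 3 mm thick. Origin: centre of its underside, on the counter (z = 0); x, y along its sides.
- shown_tart: loose round tartlet, straight-sided disc, 54 mm in diameter, 26 mm high. Golden crust below, flat dark chocolate top; 40 to 85 g, firm enough to grip. Origin: centre of its underside, z up. Already on display on tray_tart; leave it.
- shown_bar: loose oblong bar, 90 mm (its x) by 30 mm (its y), 26 mm high. Golden crust below, flat dark chocolate top; 40 to 85 g, firm enough to grip. Origin: centre of its underside, z up. Already on display on tray_bar, lying roughly along the tray's y; leave it.
- shown_square: loose square slice, 46 by 46 mm, sides along its x and y, 26 mm high. Golden crust below, flat dark chocolate top; 40 to 85 g, firm enough to grip. Origin: centre of its underside, z up. Already on display on tray_square; leave it.
Mind the look-alikes: they are no part of the job. Leave any blue or pink look-alike of the shown_tart alone.

How it is judged:
By the outcome, as a careful person would: the job done as asked, in the order asked, and still so for the second after the job is handed in, with the robot touching nothing.
It also fails if it takes over 99 s, if anything falls off the work surface, if the arm or the gripper's body presses on something with over 40 N, if the wrist force passes 120 N, or if a joint passes its speed limit or range.

## Working session

There is one attempt and no reset: what is moved stays moved. The work goes in short steps, Python scripts to look and compute and a tool call to move; the robot and the scene stay as the last step left them, time stands still between calls to the robot, and variables do not carry over. Pictures are saved under pics/ and viewed, and the job is handed in when it is done.

Besides the shell and the picture viewer there is one more tool, called after "Call:" by a JSON object that holds its "name" and its "arguments", one argument or row to a line. drive_tool: Moves the arm, as the interface text tells. Its arguments: {"type":"object","properties":{"deltas":{"type":"array"},"newtons":{"type":"number"}},"required":["deltas"]}

```bash
ls; mkdir -p pics
python3 - <<'E'
from station import *
import cv2
print(sense()); print(pinch_z)
for n in ["top","side"]:
    c=calibration(n); print(n,c)
    cv2.imwrite(f"pics/{n}0.png",grab_frame(n))
E
```

```text
pics
{'time': 0.0, 'q': array([ 1.39463435e+00,  3.85569214e-01,  6.61956804e-03, -5.02250661e-04,
       -1.19403000e+00, -2.58606428e-01]), 'qd': array([-5.46939227e-04, -8.44207256e-04,  6.97431922e-05,  7.64707480e-04,
       -1.19773439e-03,  9.82686716e-04]), 'effort': array([ 6.74414914e-04, -3.92291522e+01,  1.88404280e+01,  4.18637574e+00,
       -4.60379742e-03,  8.24951030e-06]), 'eef_pos': array([0.2629594 , 0.56627182, 0.20531109]), 'tool_rot': array([ 1.10034911e-03,  9.76444360e-01, -2.15766461e-01, -1.88224105e-04]), 'force': array([-1.14351925, -0.63943672, -0.27296214]), 'moment': array([-0.02118716,  0.01943294,  0.01967728]), 'width': 0.08525961912002392}
0.0187
top {'mtx': array([[448.73396714,   0.        , 324.66626694],
       [  0.        , 448.73396714, 236.76087781],
       [  0.        ,   0.        ,   1.        ]]), 'k1': -0.09185490863863072, 'extrinsics': array([[ 0.01980993,  0.99200459, -0.12463735,  0.41205466],
       [-0.99972815,  0.01812075, -0.01467203,  0.07765861],
       [-0.0122962 ,  0.12489412,  0.99209388,  1.00520101],
       [ 0.        ,  0.        ,  0.        ,  1.        ]])}
side {'mtx': array([[443.69351517,   0.        , 314.70661182],
       [  0.        , 443.69351517, 240.02452691],
       [  0.        ,   0.        ,   1.        ]]), 'k1': -0.002152709397572228, 'extrinsics': array([[ 0.96913186,  0.18042876, -0.1680146 ,  0.34094082],
       [-0.24628545,  0.67736315, -0.69319741, -0.67899812],
       [-0.01126585,  0.71317924,  0.70089118,  0.81600879],
       [ 0.        ,  0.        ,  0.        ,  1.        ]])}
```

View pics/top0.png

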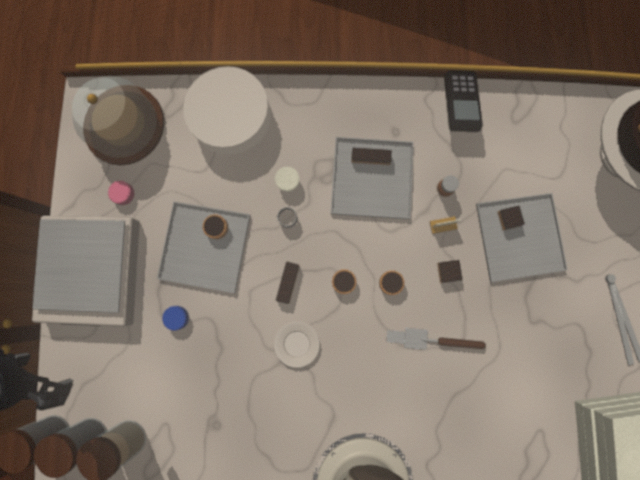

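View pics/side0.png

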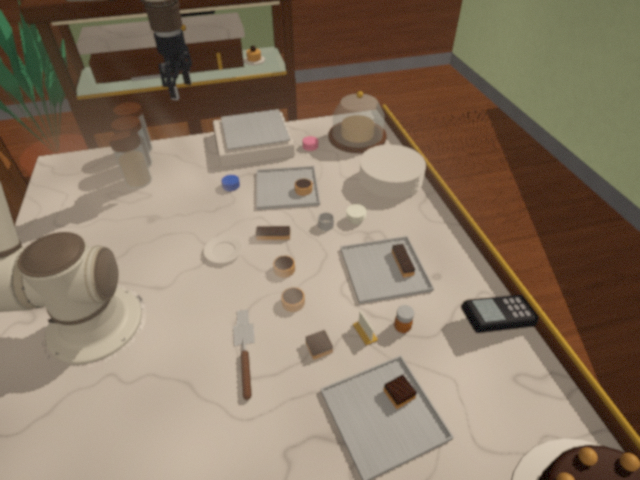

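The top view shows the loose bar at (288,283), tarts at (344,281) and (392,282), and a square at (450,271). The trays are tart (205,248), bar (372,178) and square (521,238). The blue (175,318) and pink (120,193) discs are the look-alikes to leave alone. Next I'll enlarge and measure.

```bash
cat > h.py <<'E'
import numpy as np, cv2
from scipy.spatial.transform import Rotation as R
from station import *
def px2w(c,uv,z):
    K=c["mtx"];E=c["extrinsics"];uv=np.atleast_2d(np.array(uv,float))
    p=cv2.undistortPoints(uv[:,None],K,np.array([c["k1"],0,0,0.]))[:,0]
    d=np.c_[p[:,0],-p[:,1],-np.ones(len(p))]@E[:3,:3].T
    return E[:3,3]+d*((z-E[2,3])/d[:,2])[:,None]
def w2px(c,P):
    K=c["mtx"];E=c["extrinsics"];P=np.atleast_2d(P)
    q=(P-E[:3,3])@E[:3,:3]; q=q*[1,-1,-1]
    return cv2.projectPoints(q[:,None],np.zeros(3),np.zeros(3),K,np.array([c["k1"],0,0,0.]))[0][:,0]
E
python3 - <<'E'
from h import *
im=cv2.imread("pics/top0.png"); c=calibration("top")
cv2.imwrite("pics/top_crop.png",cv2.resize(im[130:370,150:580],(800,447),interpolation=cv2.INTER_CUBIC))
g=cv2.cvtColor(im,cv2.COLOR_BGR2HSV)
m=((g[...,2]<75)).astype(np.uint8)
n,l,s,ce=cv2.connectedComponentsWithStats(m)
for i in range(1,n):
    x,y,w,h,a=s[i]
    if 150<a<900 and 130<y<330 and 150<x<580:
        pts=px2w(c,np.argwhere(l==i)[:,::-1],0.026)[:,:2].astype(np.float32)*1000
        cn,sz,an=cv2.minAreaRect(pts)
        print(ce[i].round(1),a,(x,y,w,h),"mean",pts.mean(0).round(1),"rect",np.round(cn,1),np.round(sz,1),round(an,1))
# tray corners by eye later
E
```

```text
[371.5 155.5] 452 (np.int32(353), np.int32(149), np.int32(38), np.int32(14)) mean [722.   -9.9] rect [721.8  -9.8] [84.8 28.5] 87.2
[511.5 217.5] 360 (np.int32(500), np.int32(207), np.int32(23), np.int32(22)) mean [ 586.2 -324.9] rect [ 586.1 -325. ] [42.8 44.6] 14.1
[213.6 225.7] 248 (np.int32(205), np.int32(217), np.int32(18), np.int32(18)) mean [555.5 339.9] rect [555.9 340.1] [39.  37.6] 46.9
[450.  271.1] 341 (np.int32(440), np.int32(261), np.int32(21), np.int32(21)) mean [ 464.3 -183.6] rect [ 464.6 -183.4] [40.7 42. ] 8.8
[344.2 281. ] 179 (np.int32(335), np.int32(273), np.int32(18), np.int32(18)) mean [438.9  47.7] rect [439.   48.2] [36.9 36.9] 64.2
[391.9 282.2] 219 (np.int32(383), np.int32(274), np.int32(18), np.int32(18)) mean [438.3 -56. ] rect [438.2 -55.9] [36.  37.6] 56.7
```

View pics/top_crop.png

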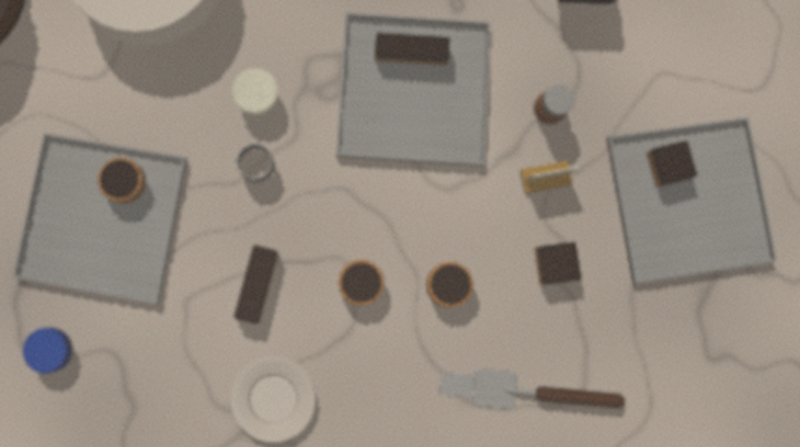

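Only the four chocolate-topped pastries off the trays match. In the crop they are the bar (256,285), tarts (361,282) and (450,284), and the square (558,263). The blue disc (47,350) is no match. Next: bar and tray poses.

Run:
```python
from h import *
im=cv2.imread("pics/top0.png"); c=calibration("top")
v=cv2.cvtColor(im,cv2.COLOR_BGR2HSV)[...,2]
for t in (75,85,95):
  m=np.zeros_like(v); m[255:312,265:312]=(v[255:312,265:312]<t)
  n,l,s,ce=cv2.connectedComponentsWithStats(m)
  i=1+np.argmax(s[1:,4]); pts=px2w(c,np.argwhere(l==i)[:,::-1],0.026)[:,:2].astype(np.float32)*1000
  cn,sz,an=cv2.minAreaRect(pts); print(t,s[i,4],ce[i],pts.mean(0),np.round(cn,1),np.round(sz,1),round(an,1))
def C(l): return np.array(l)*[430/800,240/447]+[150,130]
T=dict(tart=[(44,136),(187,158),(162,306),(18,281)],bar=[(346,15),(489,23),(487,170),(338,162)],square=[(608,136),(747,120),(774,267),(635,288)])
for k,p in T.items():
    w=px2w(c,C(p),0.010)[:,:2]*1000
    d=(w[0]+w[1]-w[2]-w[3])/2; e=(w[0]+w[3]-w[1]-w[2])/2
    print(k,w.mean(0).round(1),"size",np.linalg.norm(d).round(),np.linalg.norm(e).round(),"yaw",np.degrees(np.arctan2(d[1],d[0])).round(1),np.degrees(np.arctan2(-e[0],e[1])).round(1),w.round().tolist())
s=calibration("wrist"); print(s); print(sense()["tool_rot"])
```

```text
75 145 [289.97931034 272.57931034] [454.93884 166.26587] [453.4 166.3] [25.  40.2] 76.4
85 482 [287.36099585 282.64937759] [432.9608  171.35406] [432.8 171.7] [27.5 85.6] 75.8
95 528 [287.42424242 282.69886364] [432.85858 171.2133 ] [432.9 171.4] [29.5 87.2] 75.5
tart [507.  361.6] size 180.0 180.0 yaw -7.1 -8.0 [[609.0, 440.0], [584.0, 261.0], [405.0, 284.0], [430.0, 461.0]]
bar [671.4 -15.3] size 185.0 179.0 yaw -1.7 -2.1 [[767.0, 71.0], [760.0, -107.0], [576.0, -103.0], [582.0, 78.0]]
square [ 541.5 -354.3] size 185.0 178.0 yaw 8.6 8.3 [[621.0, -252.0], [645.0, -429.0], [464.0, -455.0], [436.0, -281.0]]
{'mtx': array([[356.7883916 ,   0.        , 315.12059241],
       [  0.        , 356.7883916 , 235.78940641],
       [  0.        ,   0.        ,   1.        ]]), 'k1': -0.015036582804698743, 'extrinsics': array([[-0.42153891,  0.86855902,  0.2605958 ,  0.32896725],
       [-0.90680834, -0.40435657, -0.11914028,  0.5351042 ],
       [ 0.00189325, -0.28653271,  0.95806859,  0.37289354],
       [ 0.        ,  0.        ,  0.        ,  1.        ]])}
[ 9.71202794e-04  9.76445136e-01 -2.15763593e-01 -1.60099372e-04]
```

```bash
cat >> h.py <<'E'
def go(x,y,z,psi):
    """print remaining tool-frame deltas (drive units) to TCP target in mm, tool-x yaw deg, tool down"""
    s=sense(); q=s["tool_rot"]; Rc=R.from_quat([q[1],q[2],q[3],q[0]])
    Rt=R.from_euler('z',psi,degrees=True)*R.from_euler('x',180,degrees=True)
    d=Rc.inv().apply(np.array([x,y,z])/1000-s["eef_pos"])/0.1
    w=(Rc.inv()*Rt).as_rotvec()/np.pi
    X=Rc.apply([1,0,0])
    print("t",round(s["time"],2),"pos",(s["eef_pos"]*1000).round(1),"psi",np.degrees(np.arctan2(X[1],X[0])).round(1),"w",round(s["width"]*1000,1),"F",s["force"].round(1),"q",s["q"].round(2))
    print("  shift",d.round(3),"turn",w.round(4))
E
cat > go.sh <<'E'
python3 -c "from h import *; import sys
go(*map(float,sys.argv[1:5]))" $@
E
chmod +x go.sh; ./go.sh 432.9 171.4 150 -14.3
```

```text
t 0.1 pos [263.  566.3 205.4] psi -24.9 w 85.8 F [0.4 0.  0.8] q [ 1.39  0.39  0.01 -0.   -1.19 -0.26]
  shift [3.205 2.865 0.56 ] turn [ 0.0006  0.     -0.059 ]
```

Call:
{"name": "drive_tool", "arguments": {
  "deltas": [
    [0.3, 0.27, 0.05, 0, 0, -0.02],
    [0.6, 0.54, 0.1, 0, 0, -0.04],
    [1, 0.9, 0.15, 0, 0, -0.059],
    [1, 0.9, 0.15, 0, 0, -0.059],
    [1, 0.9, 0.15, 0, 0, -0.059]
  ],
  "newtons": 40
}}

```text
schema error: expected 7 numbers
```

Call:
{"name": "drive_tool", "arguments": {
  "deltas": [
    [0.3, 0.27, 0.05, 0, 0, -0.02, 1],
    [0.6, 0.54, 0.1, 0, 0, -0.04, 1],
    [1, 0.9, 0.15, 0, 0, -0.059, 1],
    [1, 0.9, 0.15, 0, 0, -0.059, 1],
    [1, 0.9, 0.15, 0, 0, -0.059, 1]
  ],
  "newtons": 40
}}

```text
time: 0.52
eef_pos: [0.3166, 0.4398, 0.1911]
tool_rot: [0.001, 0.992, -0.126, -0.0]
force: [-0.3, -0.1, 0.3]
width: 0.0854
```

```bash
go.sh 432.9 171.4 150 -14.3
```

```text
t 0.52 pos [316.6 439.8 191.1] psi -14.5 w 85.4 F [-0.3 -0.1  0.3] q [ 1.25  0.26 -0.22 -0.   -1.1   0.07]
  shift [1.798 2.306 0.414] turn [ 0.0006  0.0002 -0.0011]
```

Call:
{"name": "drive_tool", "arguments": {
  "deltas": [
    [0.3, 0.33, 0.06, 0, 0, 0, 1],
    [0.6, 0.66, 0.12, 0, 0, 0, 1],
    [0.9, 1, 0.2, 0, 0, 0, 1],
    [0.9, 1, 0.2, 0, 0, 0, 1],
    [0.9, 1, 0.2, 0, 0, 0, 1]
  ]
}}

```text
time: 0.93
eef_pos: [0.3791, 0.3221, 0.1708]
tool_rot: [0.001, 0.992, -0.126, -0.0]
force: [-0.3, 0.1, 0.2]
width: 0.0855
```

Call:
{"name": "drive_tool", "arguments": {
  "deltas": [
    [0.3, 0.33, 0.06, 0, 0, 0, 1],
    [0.6, 0.66, 0.12, 0, 0, 0, 1],
    [0.9, 1, 0.2, 0, 0, 0, 1],
    [0.9, 1, 0.2, 0, 0, 0, 1],
    [0.9, 1, 0.2, 0, 0, 0, 1]
  ]
}}

```text
time: 1.35
eef_pos: [0.4419, 0.204, 0.1509]
tool_rot: [0.0, 0.992, -0.126, -0.0]
force: [-0.1, 0.3, -0.2]
width: 0.0854
```

```bash
go.sh 432.9 171.4 150 -14.3
python3 - <<'E'
from h import *
c=calibration("wrist"); im=grab_frame("wrist"); cv2.imwrite("pics/w1.png",im)
np.savez("pics/w1.npz",**c)
print(w2px(c,[[.433,.171,.026],[.439,.048,.026]]))
E
```

```text
t 1.35 pos [441.9 204.  150.9] psi -14.5 w 85.4 F [-0.1  0.3 -0.2] q [ 0.77  0.2  -0.4   0.   -0.96  0.55]
  shift [-0.005  0.338  0.009] turn [ 0.0003  0.0001 -0.0009]
[[354.59703951 219.50026403]
 [499.51919917 176.15339474]]
```

View pics/w1.png

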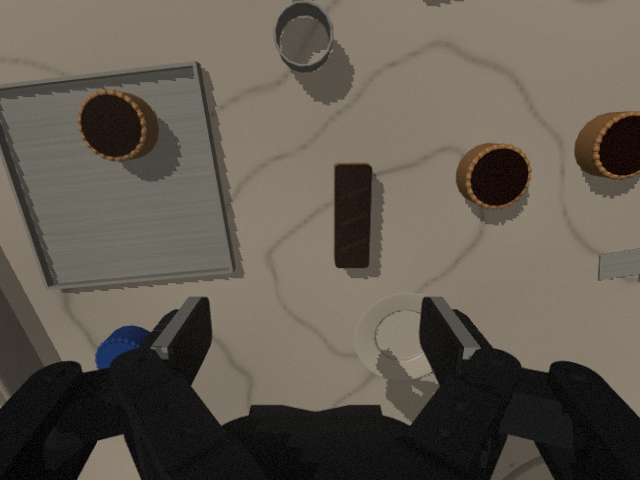

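The wrist view shows the loose bar at (353,215), the near tart at (500,177), and tray_tart with its corners at (197,64), (234,271), (50,288). Measuring from it.

```bash
cat >> h.py <<'E'
def dark(im,c,z=0.026,t=45,lo=700,box=None):
    v=cv2.GaussianBlur(cv2.cvtColor(im,cv2.COLOR_BGR2HSV)[...,2],(3,3),0); m=(v<t).astype(np.uint8); m[290:]=0
    n,l,s,ce=cv2.connectedComponentsWithStats(m)
    for i in range(1,n):
        if s[i,4]>lo:
            uv=np.argwhere(l==i)[:,::-1]
            pts=px2w(c,uv,z)[:,:2].astype(np.float32)*1000
            cn,sz,an=cv2.minAreaRect(pts)
            print(ce[i].round(),s[i,:5],"mean",pts.mean(0).round(1),"rect",np.round(cn,1),np.round(sz,1),round(an,1))
E
python3 - <<'E'
from h import *
im=cv2.imread("pics/w1.png"); c=dict(np.load("pics/w1.npz")); c["k1"]=float(c["k1"])
for t in (45,55): dark(im,c,t=t)
w=px2w(c,[(197,64),(234,271),(50,288)],0.012)[:,:2]*1000; print(w.round(1))
print("centre",(w[0]+w[2])/2, np.linalg.norm(w[0]-w[1]),np.linalg.norm(w[2]-w[1]), np.degrees(np.arctan2(*(w[0]-w[1])[::-1])))
E
```

```text
[111. 125.] [  81   95   60   61 2792] mean [555.6 339.9] rect [555.3 340. ] [46.3 45.3] 75.3
[622. 147.] [ 599  116   41   59 1926] mean [438.1 -51. ] rect [437.7 -48.8] [32.1 45.7] 89.9
[499. 177.] [ 471  149   57   56 2447] mean [438.6  48.5] rect [438.3  48.5] [45.8 44.9] 75.6
[353. 215.] [ 336  165   35  102 3429] mean [436.6 172. ] rect [434.9 172.1] [28.3 87.6] 76.5
[111. 125.] [  81   94   61   63 2879] mean [555.6 339.9] rect [555.2 340.1] [46.7 46.6] 22.1
[622. 147.] [ 599  116   41   59 1959] mean [438.2 -50.9] rect [437.7 -48.8] [32.1 46.1] 89.9
[ 24. 206.] [  0 125  53 160 848] mean [513.1 437.7] rect [511.  438.2] [  5.6 137.3] 81.2
[499. 177.] [ 471  149   57   57 2486] mean [438.6  48.4] rect [438.   48.6] [45.9 45.8] 73.5
[352. 215.] [ 335  165   37  103 3596] mean [436.6 172.2] rect [434.6 172.6] [29.5 88.6] 76.2
[[583.2 262.6]
 [409.3 289. ]
 [436.2 463.4]]
centre [509.72793826 363.00370076] 175.9699396183702 176.53672009327659 -8.629599238718974
```

```bash
go.sh 435 172.3 50 -13.7
```

```text
t 1.4 pos [441.8 205.4 151.4] psi -14.4 w 85.4 F [0.5 1.3 0.4] q [ 0.77  0.2  -0.4   0.   -0.96  0.55]
  shift [0.016 0.338 1.014] turn [-0.0001 -0.0001 -0.0038]
```

Call:
{"name": "drive_tool", "arguments": {
  "deltas": [
    [0.01, 0.17, 0.2, 0, 0, -0.002, 0.4],
    [0.02, 0.34, 0.5, 0, 0, -0.004, 0.4],
    [0.02, 0.34, 0.8, 0, 0, -0.004, 0.4],
    [0.02, 0.34, 1, 0, 0, -0.004, 0.4],
    [0.02, 0.34, 1, 0, 0, -0.004, 0.4]
  ]
}}

```text
time: 1.82
eef_pos: [0.4323, 0.1716, 0.0482]
tool_rot: [0.002, 0.993, -0.118, -0.003]
force: [0.1, -0.6, 0.5]
width: 0.0598
```

```bash
go.sh 435 172.3 6 -13.7
```

```text
t 1.82 pos [432.3 171.6  48.2] psi -13.5 w 59.8 F [ 0.1 -0.6  0.5] q [ 0.73  0.31 -0.58 -0.   -0.69  0.61]
  shift [ 0.027 -0.016  0.422] turn [0.0018 0.0015 0.0011]
```

Call:
{"name": "drive_tool", "arguments": {
  "deltas": [
    [0.01, -0.01, 0.12, 0, 0, 0, 0.4],
    [0.02, -0.01, 0.28, 0, 0, 0, 0.4],
    [0.02, -0.01, 0.42, 0, 0, 0, 0.4],
    [0.02, -0.01, 0.42, 0, 0, 0, 0.4],
    [0.02, -0.01, 0.42, 0, 0, 0, 0.4]
  ]
}}

```text
time: 2.23
eef_pos: [0.4374, 0.1736, 0.0102]
tool_rot: [-0.0, 0.993, -0.117, 0.0]
force: [0.7, 0.3, 0.2]
width: 0.0599
```

Call:
{"name": "drive_tool", "arguments": {
  "deltas": [
    [0, 0, 0, 0, 0, 0, -0.6],
    [0, 0, 0, 0, 0, 0, -0.6],
    [0, 0, 0, 0, 0, 0, -0.6],
    [0, 0, 0, 0, 0, 0, -0.6],
    [0, 0, 0, 0, 0, 0, -0.6]
  ],
  "newtons": 40
}}

```text
time: 2.65
eef_pos: [0.437, 0.1721, 0.0099]
tool_rot: [-0.0, 0.993, -0.118, 0.0]
force: [0.3, 0.5, -0.3]
width: 0.0172
```

```bash
go.sh 435 172.3 100 -13.7
```

```text
t 2.65 pos [437.  172.1   9.9] psi -13.6 w 17.2 F [ 0.3  0.5 -0.3] q [ 0.72  0.38 -0.61  0.   -0.58  0.61]
  shift [-0.02   0.002 -0.901] turn [-0.0003 -0.0002  0.0007]
```

The fingers closed to 17 mm, which is narrower than the bar. I'll look before doing anything else.

Run:
```python
from h import *
im=grab_frame("wrist"); cv2.imwrite("pics/w2.png",im); s=grab_frame("side")
cv2.imwrite("pics/s2.png",cv2.resize(s[150:320,180:420],(800,567),interpolation=cv2.INTER_CUBIC)); print(sense()["width"],sense()["eef_pos"])
```

```text
0.0171446333171787 [0.43690791 0.17190946 0.00966787]
```

View pics/w2.png

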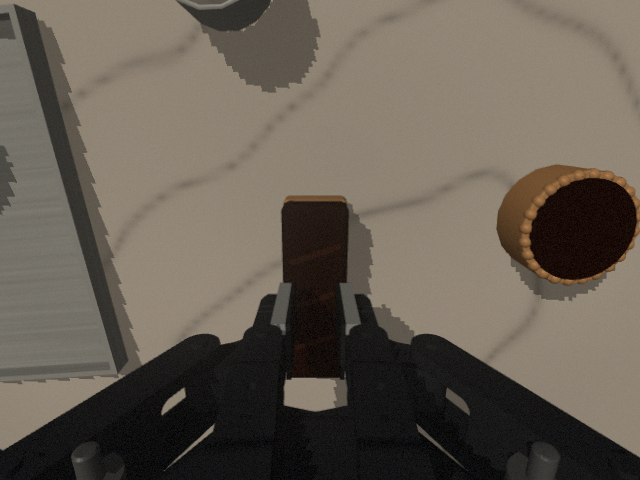

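View pics/s2.png

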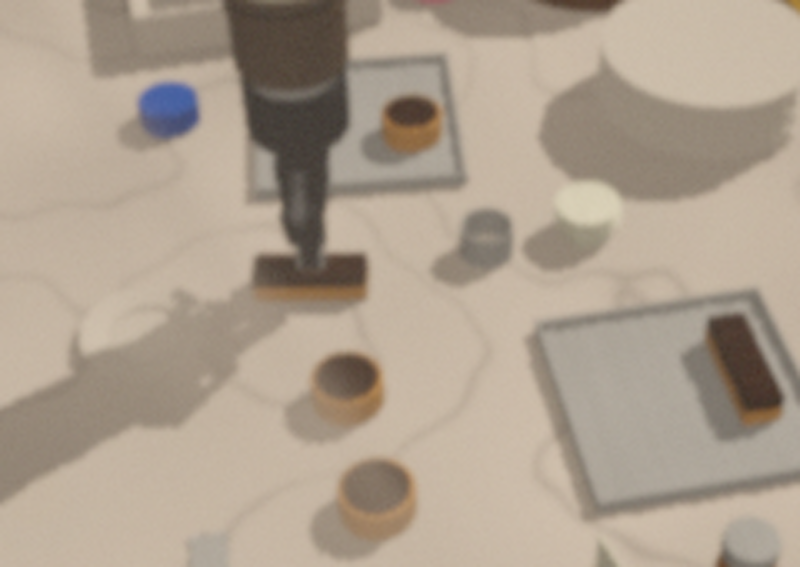

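Run:
```python
from h import *
im=cv2.imread("pics/w2.png"); cv2.imwrite("pics/w2z.png",cv2.resize(np.clip(im[180:420,210:430].astype(float)*2,0,255).astype(np.uint8),(550,600),interpolation=cv2.INTER_CUBIC))
c=calibration("wrist")
for z in (0.0097,.0284,0.026): 
  s=sense();q=s["tool_rot"];Rc=R.from_quat([q[1],q[2],q[3],q[0]])
  P=[np.r_[(s["eef_pos"]+Rc.apply([0,y,0]))[:2],z] for y in (-.0085,.0085,-.015,.015)]
  print(z,w2px(c,P).round(0).tolist())
```

```text
0.0097 [[297.0, 279.0], [330.0, 279.0], [284.0, 279.0], [343.0, 279.0]]
0.0284 [[295.0, 295.0], [332.0, 295.0], [281.0, 295.0], [346.0, 295.0]]
0.026 [[295.0, 293.0], [332.0, 293.0], [281.0, 293.0], [346.0, 293.0]]
```

View pics/w2z.png

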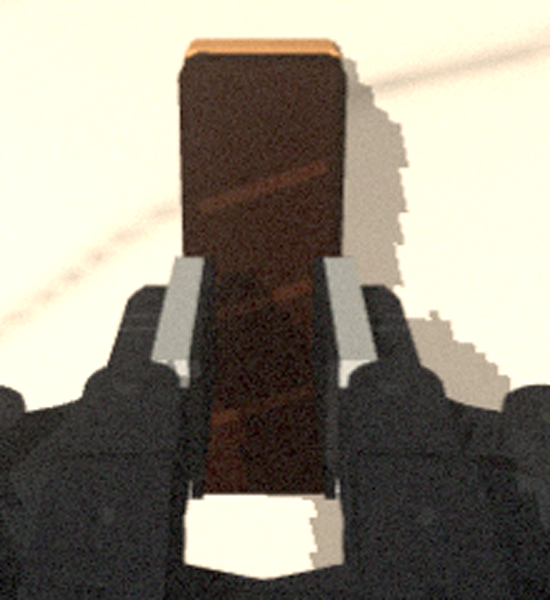

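Run:
```python
from h import *
c=calibration("wrist"); s=sense();q=s["tool_rot"];Rc=R.from_quat([q[1],q[2],q[3],q[0]])
for xo in (0.011,0,-0.011):
 for zb in (0,-.01,-.02,-.03,-.05):
  P=[s["eef_pos"]+Rc.apply([xo,y,zb]) for y in (-.0085,.0085)]
  print(xo,zb,w2px(c,P).round(0).tolist())
```

```text
0.011 0 [[296.0, 258.0], [331.0, 258.0]]
0.011 -0.01 [[295.0, 266.0], [331.0, 266.0]]
0.011 -0.02 [[294.0, 274.0], [332.0, 274.0]]
0.011 -0.03 [[293.0, 283.0], [334.0, 283.0]]
0.011 -0.05 [[290.0, 306.0], [336.0, 306.0]]
0 0 [[297.0, 279.0], [330.0, 279.0]]
0 -0.01 [[296.0, 287.0], [331.0, 287.0]]
0 -0.02 [[295.0, 296.0], [332.0, 296.0]]
0 -0.03 [[293.0, 307.0], [333.0, 307.0]]
0 -0.05 [[290.0, 332.0], [336.0, 332.0]]
-0.011 0 [[297.0, 298.0], [330.0, 298.0]]
-0.011 -0.01 [[296.0, 308.0], [331.0, 308.0]]
-0.011 -0.02 [[295.0, 318.0], [332.0, 318.0]]
-0.011 -0.03 [[294.0, 329.0], [333.0, 329.0]]
-0.011 -0.05 [[291.0, 357.0], [335.0, 357.0]]
```

Run:
```python
from h import *
s=sense();q=s["tool_rot"];Rc=R.from_quat([q[1],q[2],q[3],q[0]])
c=calibration("side")
for zb in (0,-.01,-.02,-.03):
  P=[s["eef_pos"]+Rc.apply([0,y,zb]) for y in (0.012,0,-.012)]
  print(zb,((w2px(c,P)-[180,150])*800/240).round(0).tolist())
print(((w2px(c,[[.435,.172,0],[.435,.172,.026],[.4386,.0485,0.026],[.4386,.0485,0]])-[180,150])*800/240).round())
```

```text
0 [[312.0, 287.0], [313.0, 277.0], [314.0, 266.0]]
-0.01 [[312.0, 278.0], [312.0, 267.0], [313.0, 257.0]]
-0.02 [[311.0, 269.0], [311.0, 258.0], [312.0, 248.0]]
-0.03 [[310.0, 259.0], [310.0, 249.0], [311.0, 238.0]]
[[312. 286.]
 [309. 262.]
 [345. 373.]
 [347. 397.]]
```

Run:
```python
from h import *
c=calibration("wrist")
for z in (0,.026,):
  w=px2w(c,[(282,202),(348,202),(284,378),(345,378)],z)*1000
  print(z,w.round(1)[:,:2].tolist(),np.linalg.norm(w[0]-w[1]),np.linalg.norm(w[2]-w[3]),np.linalg.norm((w[0]+w[1]-w[2]-w[3])/2))
print(c["extrinsics"][:3,3])
im=cv2.imread("pics/w2.png")
```

```text
0 [[477.2, 178.5], [469.4, 146.2], [375.2, 204.9], [366.7, 169.9]] 33.26763417253827 35.98738912330246 105.34233768919404
0.026 [[481.6, 174.9], [475.0, 147.3], [394.6, 197.4], [387.4, 167.6]] 28.384745755702127 30.705306105586576 89.88061661106529
[0.50745317 0.15399965 0.17714074]
```

The side view puts the fingertips about 20 mm behind the reported TCP, so the fingers closed just above the bar, and the bar has not moved. I'll open and go lower in small steps, watching the force.

Call:
{"name": "drive_tool", "arguments": {
  "deltas": [
    [0, 0, 0, 0, 0, 0, 0.3],
    [0, 0, 0, 0, 0, 0, 0.3],
    [0, 0, 0, 0, 0, 0, 0.3],
    [0, 0, 0, 0, 0, 0, 0.3],
    [0, 0, 0.04, 0, 0, 0, 0.3]
  ]
}}

```text
time: 3.17
eef_pos: [0.4373, 0.1723, 0.0058]
tool_rot: [-0.001, 0.993, -0.118, 0.001]
force: [-0.2, -0.0, -0.1]
width: 0.0554
```

Call:
{"name": "drive_tool", "arguments": {
  "deltas": [
    [-0.02, 0, 0.01, 0, 0, 0, 0.3],
    [-0.02, 0, 0.02, 0, 0, 0, 0.3],
    [-0.02, 0, 0.03, 0, 0, 0, 0.3],
    [-0.02, 0, 0.03, 0, 0, 0, 0.3],
    [-0.02, 0, 0.03, 0, 0, 0, 0.3]
  ]
}}

```text
time: 3.58
eef_pos: [0.4348, 0.1724, 0.0023]
tool_rot: [0.0, 0.993, -0.118, -0.0]
force: [0.6, -0.4, 0.3]
width: 0.0555
```

```bash
./go.sh 435 172.3 0 -13.7;  python3 - <<'E'
from h import *
im=grab_frame("wrist"); s=grab_frame("side")
cv2.imwrite("pics/s3.png",np.hstack([cv2.resize(s[200:260,230:310],(400,300),interpolation=cv2.INTER_CUBIC),cv2.resize(np.clip(im[180:420,160:480].astype(float)*1.7,0,255).astype(np.uint8),(400,300))]))
E
```

```text
t 3.58 pos [434.8 172.4   2.3] psi -13.6 w 55.5 F [ 0.6 -0.4  0.3] q [ 0.73  0.39 -0.62  0.   -0.56  0.61]
  shift [0.002 0.    0.023] turn [0.0001 0.     0.0007]
```

View pics/s3.png

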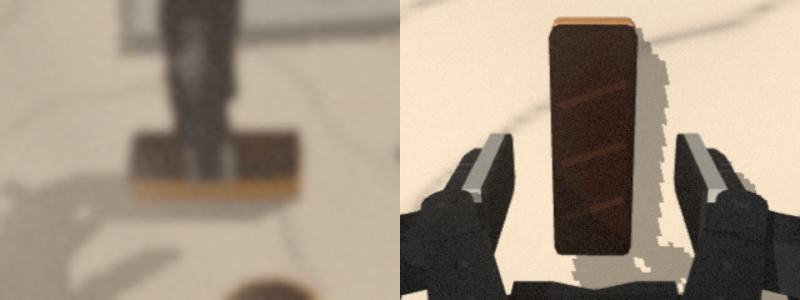

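Run:
```python
from h import *
c=calibration("side");s=sense();q=s["tool_rot"];Rc=R.from_quat([q[1],q[2],q[3],q[0]])
for zb in (0,-.01,-.02,-.03):
  print(zb,w2px(c,[s["eef_pos"]+Rc.apply([0,y,zb]) for y in (0.028,.042)]).round(1).tolist())
```

```text
0 [[272.8, 242.4], [272.5, 246.2]]
-0.01 [[272.5, 239.6], [272.2, 243.5]]
-0.02 [[272.2, 236.9], [271.9, 240.7]]
-0.03 [[271.9, 234.1], [271.6, 237.9]]
```

Call:
{"name": "drive_tool", "arguments": {
  "deltas": [
    [0, 0, 0.02, 0, 0, 0, 0.3],
    [0, 0, 0.04, 0, 0, 0, 0.3],
    [0, 0, 0.06, 0, 0, 0, 0.3],
    [0, 0, 0.08, 0, 0, 0, 0.3],
    [0, 0, 0.08, 0, 0, 0, 0.3]
  ]
}}

```text
time: 4.1
eef_pos: [0.4346, 0.1721, -0.0061]
tool_rot: [0.0, 0.993, -0.118, -0.0]
force: [-0.3, -0.3, 0.2]
width: 0.0552
```

Call:
{"name": "drive_tool", "arguments": {
  "deltas": [
    [0, 0, 0.01, 0, 0, 0, 0.3],
    [0, 0, 0.02, 0, 0, 0, 0.3],
    [0, 0, 0.03, 0, 0, 0, 0.3],
    [0, 0, 0.04, 0, 0, 0, 0.3],
    [0, 0, 0.05, 0, 0, 0, 0.3]
  ]
}}

```text
time: 4.52
eef_pos: [0.4349, 0.1724, -0.0106]
tool_rot: [-0.0, 0.993, -0.118, 0.0]
force: [-0.1, -0.8, 0.2]
width: 0.0555
```

The reported TCP is 11 mm below the counter with no contact, so the fingertips really are short of it. Closing now.

Call:
{"name": "drive_tool", "arguments": {
  "deltas": [
    [0, 0, 0.02, 0, 0, 0, -0.6],
    [0, 0, 0.02, 0, 0, 0, -0.6],
    [0, 0, 0.02, 0, 0, 0, -0.6],
    [0, 0, 0.02, 0, 0, 0, -0.6],
    [0, 0, 0.02, 0, 0, 0, -0.6]
  ],
  "newtons": 40
}}

```text
time: 4.93
eef_pos: [0.4348, 0.1723, -0.0126]
tool_rot: [0.0, 0.993, -0.118, -0.0]
force: [0.2, 0.0, -0.3]
width: 0.0289
```

```bash
./go.sh 435 172.3 0 -13.7;  python3 - <<'E'
from h import *
im=grab_frame("wrist"); s=grab_frame("side")
cv2.imwrite("pics/s4.png",np.hstack([cv2.resize(s[200:260,230:310],(400,300),interpolation=cv2.INTER_CUBIC),cv2.resize(np.clip(im[180:420,160:480].astype(float)*1.7,0,255).astype(np.uint8),(400,300))]))
E
```

```text
t 4.93 pos [434.8 172.3 -12.6] psi -13.6 w 28.9 F [ 0.2  0.  -0.3] q [ 0.73  0.42 -0.63 -0.   -0.52  0.61]
  shift [ 0.002 -0.    -0.126] turn [0.     0.     0.0007]
```

View pics/s4.png

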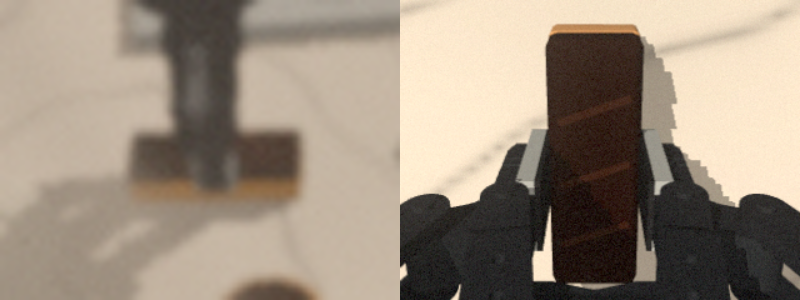

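Gripped: width 28.9 mm, pads astride the bar in both views. Lifting and heading to tray_bar.

Call:
{"name": "drive_tool", "arguments": {
  "deltas": [
    [0, 0, -0.2, 0, 0, 0, -0.6],
    [0, 0, -0.5, 0, 0, 0, -0.6],
    [0, 0, -0.8, 0, 0, 0, -0.6],
    [0, 0, -1, 0, 0, 0, -0.6],
    [0, 0, -1, 0, 0, 0, -0.6]
  ],
  "newtons": 40
}}

```text
time: 5.45
eef_pos: [0.4374, 0.1742, 0.0917]
tool_rot: [-0.003, 0.993, -0.118, 0.004]
force: [1.1, 0.6, -0.8]
width: 0.0289
```

```bash
./go.sh 629.5 -14 120 -92
```

```text
t 5.45 pos [437.4 174.2  91.7] psi -13.5 w 28.9 F [ 1.1  0.6 -0.8] q [ 0.73  0.25 -0.53  0.   -0.79  0.61]
  shift [ 2.309  1.379 -0.278] turn [-3.30e-03 -1.00e-04  4.36e-01]
```

Call:
{"name": "drive_tool", "arguments": {
  "deltas": [
    [0.2, 0.12, -0.05, 0, 0, 0.03, -0.6],
    [0.4, 0.25, -0.1, 0, 0, 0.06, -0.6],
    [0.65, 0.4, -0.15, 0, 0, 0.09, -0.6],
    [0.85, 0.5, -0.2, 0, 0, 0.12, -0.6],
    [0.85, 0.5, -0.2, 0, 0, 0.15, -0.6]
  ]
}}

```text
time: 5.87
eef_pos: [0.5084, 0.1021, 0.1075]
tool_rot: [-0.0, 0.937, -0.35, 0.001]
force: [-0.5, 0.5, -1.0]
width: 0.0289
```

```bash
./go.sh 629.5 -14 120 -92
```

```text
t 5.87 pos [508.4 102.1 107.5] psi -41.0 w 28.9 F [-0.5  0.5 -1. ] q [ 0.51  0.3  -0.39  0.   -0.87  0.34]
  shift [ 1.676  0.082 -0.123] turn [-6.000e-04 -2.000e-04  2.833e-01]
```

Call:
{"name": "drive_tool", "arguments": {
  "deltas": [
    [0.25, 0.01, -0.05, 0, 0, 0.04, -0.6],
    [0.5, 0.02, -0.1, 0, 0, 0.07, -0.6],
    [0.8, 0.03, -0.1, 0, 0, 0.11, -0.6],
    [0.9, 0.04, -0.1, 0, 0, 0.15, -0.6],
    [0.9, 0.04, -0.1, 0, 0, 0.15, -0.6]
  ]
}}

```text
time: 6.28
eef_pos: [0.5723, 0.0405, 0.116]
tool_rot: [0.001, 0.829, -0.559, -0.0]
force: [0.3, -0.4, -1.1]
width: 0.0287
```

```bash
./go.sh 629.5 -14 120 -92
```

```text
t 6.28 pos [572.3  40.5 116. ] psi -67.9 w 28.7 F [ 0.3 -0.4 -1.1] q [ 0.35  0.38 -0.24 -0.   -0.95  0.03]
  shift [ 0.72  -0.325 -0.041] turn [ 5.000e-04 -1.000e-04  1.338e-01]
```

Call:
{"name": "drive_tool", "arguments": {
  "deltas": [
    [0.2, -0.1, -0.02, 0, 0, 0.04, -0.6],
    [0.4, -0.2, -0.04, 0, 0, 0.07, -0.6],
    [0.7, -0.32, -0.04, 0, 0, 0.11, -0.6],
    [0.7, -0.32, -0.04, 0, 0, 0.134, -0.6],
    [0.7, -0.32, -0.04, 0, 0, 0.134, -0.6]
  ]
}}

```text
time: 6.7
eef_pos: [0.6273, -0.0108, 0.1198]
tool_rot: [-0.001, -0.696, 0.718, 0.001]
force: [-0.5, 0.2, -0.8]
width: 0.0292
```

```bash
./go.sh 629.5 -14 120 -92
python3 - <<'E'
from h import *
c=calibration("wrist"); im=grab_frame("wrist"); cv2.imwrite("pics/w5.png",im); np.savez("pics/w5.npz",**c)
E
```

```text
t 6.7 pos [627.3 -10.8 119.8] psi -91.7 w 29.2 F [-0.5  0.2 -0.8] q [ 0.24  0.46 -0.1  -0.   -1.01 -0.27]
  shift [ 0.031 -0.023 -0.002] turn [ 0.0008 -0.      0.0014]
```

View pics/w5.png

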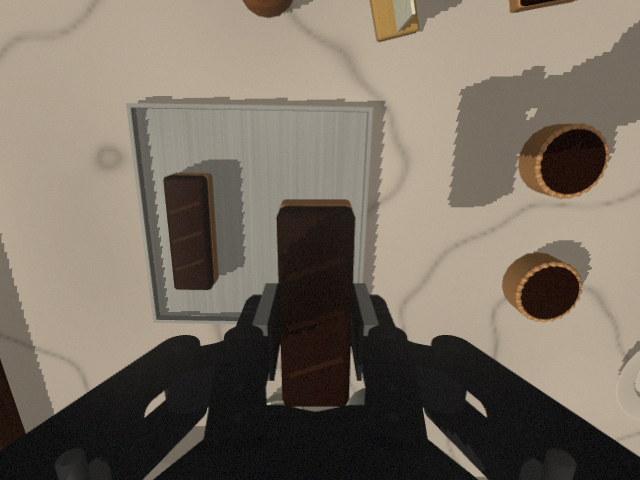

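The held bar is at (315,300). Tray corners are at (130,105), (370,107) and (157,320), with the shown bar at (190,232).

Run:
```python
from h import *
im=cv2.imread("pics/w5.png"); c=dict(np.load("pics/w5.npz")); c["k1"]=float(c["k1"])
w=px2w(c,[(130,105),(370,107),(157,320)],0.012)[:,:2]*1000; print(w.round(1))
print("centre",(w[1]+w[2])/2, np.linalg.norm(w[0]-w[1]),np.linalg.norm(w[2]-w[0]), np.degrees(np.arctan2(*(w[0]-w[1])[::-1])))
dark(im[:],c,t=45)
```

```text
[[ 758.9 -105.9]
 [ 584.   -98.8]
 [ 766.8   70. ]]
centre [675.43076276 -14.43020443] 174.9879266000827 176.07199919264593 -2.313125357952327
[573. 161.] [ 542  130   63   63 3093] mean [438.2 -57.2] rect [438.3 -56.7] [44.3 45.5] 88.6
[203. 230.] [ 167  176   47  113 1221] mean [712.4 -13. ] rect [713.7 -11.6] [27.6 91.3] 8.3
[316. 248.] [ 276  207   79   83 6104] mean [626.9   4. ] rect [627.3   4.6] [66.9 62.5] 88.2
[552. 280.] [524 267  54  23 932] mean [438.3  36.5] rect [438.   34.8] [19.  43.4] 88.0
```

```bash
./go.sh 636 -14 30 -92.2
```

```text
t 6.75 pos [626.7 -10.2 120. ] psi -91.5 w 28.8 F [-0.1 -0.2 -0.4] q [ 0.24  0.46 -0.1  -0.   -1.01 -0.27]
  shift [ 0.035 -0.096  0.9  ] turn [ 0.0009 -0.      0.0037]
```

Call:
{"name": "drive_tool", "arguments": {
  "deltas": [
    [0.03, -0.09, 0.2, 0, 0, 0.004, -0.6],
    [0.03, -0.09, 0.4, 0, 0, 0.004, -0.6],
    [0.03, -0.09, 0.6, 0, 0, 0.004, -0.6],
    [0.03, -0.09, 0.8, 0, 0, 0.004, -0.6],
    [0.03, -0.09, 0.9, 0, 0, 0.004, -0.6]
  ]
}}

```text
time: 7.17
eef_pos: [0.6338, -0.0127, 0.0285]
tool_rot: [-0.002, -0.693, 0.721, 0.002]
force: [-0.5, -0.3, -1.8]
width: 0.0288
```

```bash
./go.sh 636 -14 -8 -92.2
```

```text
t 7.17 pos [633.8 -12.7  28.5] psi -92.2 w 28.8 F [-0.5 -0.3 -1.8] q [ 0.23  0.57 -0.17 -0.   -0.83 -0.27]
  shift [ 0.012 -0.024  0.365] turn [ 0.0017 -0.0002  0.    ]
```

Call:
{"name": "drive_tool", "arguments": {
  "deltas": [
    [0.01, -0.02, 0.1, 0, 0, 0, -0.6],
    [0.01, -0.02, 0.2, 0, 0, 0, -0.6],
    [0.01, -0.02, 0.27, 0, 0, 0, -0.6],
    [0.01, -0.02, 0.32, 0, 0, 0, -0.6],
    [0.01, -0.02, 0.34, 0, 0, 0, -0.6]
  ]
}}

```text
time: 7.58
eef_pos: [0.6385, -0.0145, -0.0031]
tool_rot: [-0.0, -0.692, 0.722, 0.0]
force: [0.6, -0.5, -1.1]
width: 0.029
```

```bash
./go.sh 636 -14 -8 -92.2
```

```text
t 7.58 pos [638.5 -14.5  -3.1] psi -92.4 w 29.0 F [ 0.6 -0.5 -1.1] q [ 0.23  0.61 -0.19 -0.   -0.77 -0.27]
  shift [-0.004  0.025  0.049] turn [ 0.0002 -0.     -0.0011]
```

Call:
{"name": "drive_tool", "arguments": {
  "deltas": [
    [0, 0.02, 0.02, 0, 0, 0, -0.6],
    [0, 0.02, 0.03, 0, 0, 0, -0.6],
    [0, 0.02, 0.04, 0, 0, 0, -0.6],
    [0, 0.02, 0.05, 0, 0, 0, -0.6],
    [0, 0.02, 0.05, 0, 0, 0, -0.6]
  ]
}}

```text
time: 8.0
eef_pos: [0.6368, -0.0145, -0.0074]
tool_rot: [0.0, -0.692, 0.722, -0.0]
force: [0.1, -0.0, -1.0]
width: 0.029
```

Call:
{"name": "drive_tool", "arguments": {
  "deltas": [
    [0, 0, 0.01, 0, 0, 0, -0.1],
    [0, 0, 0.01, 0, 0, 0, 0.15],
    [0, 0, 0.01, 0, 0, 0, 0.15],
    [0, 0, 0.01, 0, 0, 0, 0.15],
    [0, 0, 0.01, 0, 0, 0, 0.15]
  ]
}}

```text
time: 8.42
eef_pos: [0.6368, -0.0145, -0.0084]
tool_rot: [0.0, -0.692, 0.722, -0.0]
force: [0.9, 0.6, 0.2]
width: 0.0491
```

Call:
{"name": "drive_tool", "arguments": {
  "deltas": [
    [0, 0, -0.1, 0, 0, 0, 0.15],
    [0, 0, -0.3, 0, 0, 0, 0.15],
    [0, 0, -0.6, 0, 0, 0, 0.15],
    [0, 0, -0.9, 0, 0, 0, 0.6],
    [0, 0, -1, 0, 0, 0, 0.6]
  ]
}}

```text
time: 8.83
eef_pos: [0.6398, -0.0144, 0.0975]
tool_rot: [0.003, -0.692, 0.721, -0.003]
force: [0.7, -0.4, 0.9]
width: 0.0682
```

```bash
./go.sh 438.5 -56.9 100 -92
python3 - <<'E'
from h import *
c=calibration("wrist"); im=grab_frame("wrist"); cv2.imwrite("pics/w6.png",im); np.savez("pics/w6.npz",**c)
dark(im,c)
E
```

```text
t 8.83 pos [639.8 -14.4  97.5] psi -92.3 w 68.2 F [ 0.7 -0.4  0.9] q [ 0.23  0.49 -0.1   0.   -0.96 -0.27]
  shift [ 0.507  1.993 -0.044] turn [-0.0029  0.0002 -0.0019]
[613. 167.] [ 582  131   58   70 3331] mean [440.8 -56.8] rect [442.5 -55.9] [37.4 45.8] 12.0
[321. 230.] [ 300  174   43  116 4630] mean [636.1 -19.6] rect [636.2 -17.5] [83.8 29. ] 87.4
[201. 238.] [ 172  185   52  105 3783] mean [720.6 -17.4] rect [722.2 -17.1] [77.  30.9] 87.1
```

View pics/w6.png

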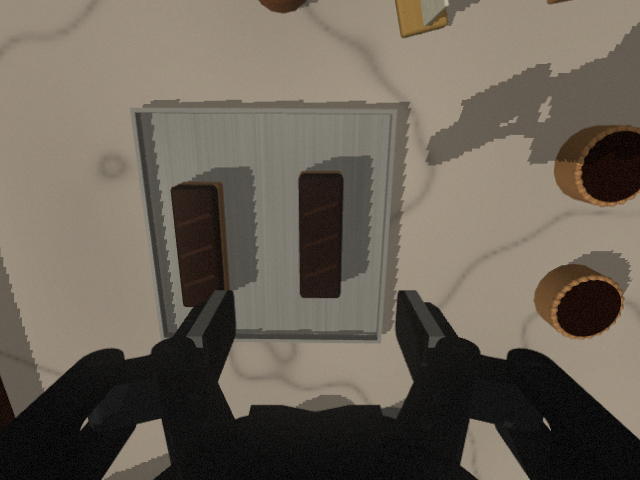

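The bar lies flat in the empty half of tray_bar at (321,230), and the shown bar has not moved. Going for the tart at y≈-57.

Call:
{"name": "drive_tool", "arguments": {
  "deltas": [
    [0.08, 0.3, 0, 0, 0, 0.01, 0.7],
    [0.16, 0.65, 0, 0, 0, 0.02, 0.7],
    [0.25, 1, 0, 0, 0, 0.027, 0.7],
    [0.25, 1, 0, 0, 0, 0.027, 0.7],
    [0.25, 1, 0, 0, 0, 0.027, 0.7]
  ]
}}

```text
time: 9.3
eef_pos: [0.5334, -0.0359, 0.0914]
tool_rot: [-0.001, -0.661, 0.751, 0.0]
force: [1.1, 0.5, 0.0]
width: 0.0728
```

```bash
./go.sh 438.3 -56.7 50 -97.5
```

```text
t 9.3 pos [533.4 -35.9  91.4] psi -97.3 w 72.8 F [1.1 0.5 0. ] q [ 0.24  0.35 -0.37 -0.   -0.85 -0.36]
  shift [0.327 0.916 0.415] turn [ 0.0005 -0.0001  0.0012]
```

Call:
{"name": "drive_tool", "arguments": {
  "deltas": [
    [0.11, 0.3, 0.02, 0, 0, 0, 0.7],
    [0.22, 0.6, 0.05, 0, 0, 0.001, 0.7],
    [0.33, 0.92, 0.1, 0, 0, 0.001, 0.7],
    [0.33, 0.92, 0.1, 0, 0, 0.001, 0.7],
    [0.33, 0.92, 0.1, 0, 0, 0.001, 0.7]
  ]
}}

```text
time: 9.72
eef_pos: [0.4397, -0.0566, 0.0815]
tool_rot: [-0.0, -0.66, 0.752, 0.0]
force: [1.2, -0.3, 0.2]
width: 0.0727
```

```bash
./go.sh 438.3 -56.7 -12 -97.5;python3 - <<'E'
from h import *
c=calibration("wrist"); im=grab_frame("wrist"); cv2.imwrite("pics/w7.png",im)
dark(im,c)
E
```

```text
t 9.72 pos [439.7 -56.6  81.5] psi -97.4 w 72.7 F [ 1.2 -0.3  0.2] q [ 0.24  0.22 -0.59  0.   -0.75 -0.37]
  shift [0.003 0.013 0.935] turn [ 0.0001 -0.0001  0.0003]
[242.  39.] [ 193    0   98   88 6253] mean [ 464.4 -183.3] rect [ 463.7 -184.7] [44.7 45.9] 8.3
[318. 245.] [ 284  212   69   66 3547] mean [437.4 -57.1] rect [437.5 -56.5] [44.9 45. ] 37.3
```

View pics/w7.png

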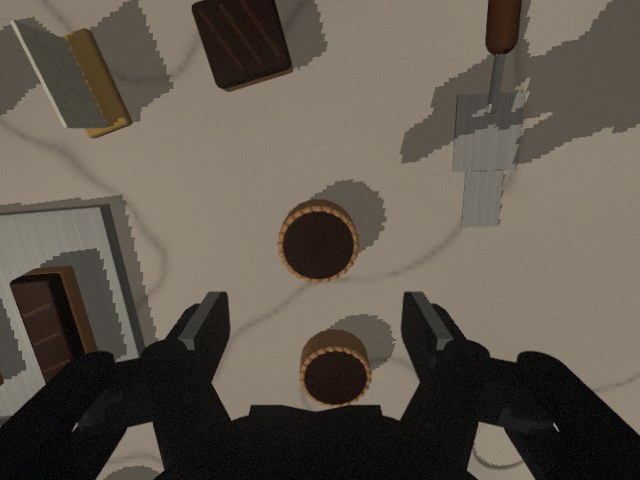

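Call:
{"name": "drive_tool", "arguments": {
  "deltas": [
    [0.01, 0.02, 0.25, 0, 0, 0, 0.7],
    [0.01, 0.02, 0.5, 0, 0, 0, 0.7],
    [0.01, 0.02, 0.7, 0, 0, 0, 0.7],
    [0.01, 0.02, 0.85, 0, 0, 0, 0.7],
    [0.01, 0.02, 0.9, 0, 0, 0, 0.7]
  ]
}}

```text
time: 10.18
eef_pos: [0.439, -0.0569, -0.0107]
tool_rot: [-0.001, -0.66, 0.752, 0.001]
force: [-0.0, -0.4, 0.0]
width: 0.0725
```

```bash
./go.sh 437.8 -56.6 -16 -97.5
```

```text
t 10.18 pos [439.  -56.9 -10.7] psi -97.4 w 72.5 F [-0.  -0.4  0. ] q [ 0.24  0.39 -0.69  0.   -0.5  -0.37]
  shift [-0.001  0.012  0.053] turn [ 0.0008 -0.0003  0.0003]
```

Call:
{"name": "drive_tool", "arguments": {
  "deltas": [
    [0, 0.01, 0.03, 0, 0, 0, 0.7],
    [0, 0.01, 0.04, 0, 0, 0, -0.2],
    [0, 0.01, 0.04, 0, 0, 0, -0.2],
    [0, 0.01, 0.04, 0, 0, 0, -0.2],
    [0, 0.01, 0.04, 0, 0, 0, -0.2]
  ],
  "newtons": 40
}}

```text
time: 10.6
eef_pos: [0.438, -0.0568, -0.0118]
tool_rot: [0.001, -0.66, 0.752, -0.001]
force: [0.4, 0.1, -1.2]
width: 0.0522
```

```bash
./go.sh 475 310 120 -97.5
```

```text
t 10.6 pos [438.  -56.8 -11.8] psi -97.4 w 52.2 F [ 0.4  0.1 -1.2] q [ 0.24  0.39 -0.7   0.   -0.48 -0.37]
  shift [-3.686  0.106 -1.315] turn [-0.0006  0.0002  0.0003]
```

Call:
{"name": "drive_tool", "arguments": {
  "deltas": [
    [0, 0, -0.2, 0, 0, 0, -0.2],
    [0, 0, -0.5, 0, 0, 0, -0.2],
    [-0.2, 0, -0.8, 0, 0, 0, -0.2],
    [-0.5, 0, -1, 0, 0, 0, -0.2],
    [-0.8, 0, -1, 0, 0, 0, -0.2]
  ],
  "newtons": 40
}}

```text
time: 11.02
eef_pos: [0.4508, 0.0239, 0.0925]
tool_rot: [0.005, -0.659, 0.752, -0.002]
force: [1.7, 0.7, -0.8]
width: 0.0521
```

```bash
./go.sh 475 310 120 -97.5;python3 - <<'E'
from h import *
im=grab_frame("wrist"); s=grab_frame("side")
cv2.imwrite("pics/s8.png",np.hstack([cv2.resize(s[150:330,180:420],(400,300),interpolation=cv2.INTER_CUBIC),cv2.resize(np.clip(im[180:420,160:480].astype(float)*1.7,0,255).astype(np.uint8),(400,300))]))
E
```

```text
t 11.02 pos [450.8  23.9  92.5] psi -97.5 w 52.1 F [ 1.7  0.7 -0.8] q [ 0.42  0.21 -0.57  0.   -0.78 -0.55]
  shift [-2.869  0.131 -0.262] turn [-0.0032  0.0016 -0.    ]
```

View pics/s8.png

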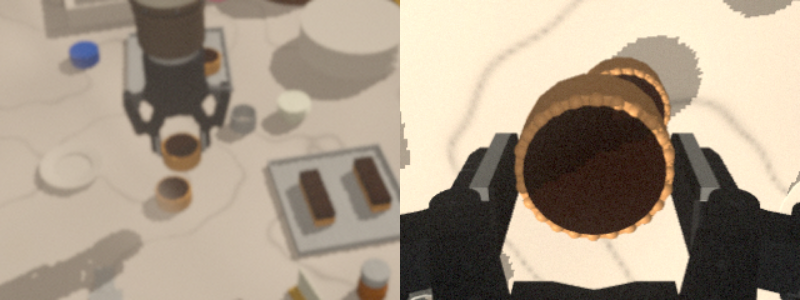

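The tart is held level, width 52 mm. Carrying it to tray_tart.

Call:
{"name": "drive_tool", "arguments": {
  "deltas": [
    [-0.3, 0.01, -0.1, 0, 0, 0, -0.2],
    [-0.65, 0.02, -0.2, 0, 0, 0, -0.2],
    [-1, 0.03, -0.26, 0, 0, 0, -0.2],
    [-1, 0.03, -0.26, 0, 0, 0, -0.2],
    [-1, 0.03, -0.26, 0, 0, 0, -0.2]
  ]
}}

```text
time: 11.53
eef_pos: [0.4575, 0.123, 0.1137]
tool_rot: [0.0, -0.661, 0.751, 0.0]
force: [0.1, -0.8, -0.6]
width: 0.0522
```

Call:
{"name": "drive_tool", "arguments": {
  "deltas": [
    [-0.3, 0.01, 0, 0, 0, 0, -0.2],
    [-0.65, 0.02, 0, 0, 0, 0.002, -0.2],
    [-1, 0.03, 0, 0, 0, 0.003, -0.2],
    [-1, 0.03, 0, 0, 0, 0.004, -0.2],
    [-1, 0.03, 0, 0, 0, 0.004, -0.2]
  ]
}}

```text
time: 11.95
eef_pos: [0.467, 0.2212, 0.1126]
tool_rot: [-0.001, -0.655, 0.756, 0.0]
force: [-0.5, -0.5, -1.0]
width: 0.052
```

Call:
{"name": "drive_tool", "arguments": {
  "deltas": [
    [-0.3, 0.01, 0, 0, 0, 0, -0.2],
    [-0.65, 0.02, 0, 0, 0, 0, -0.2],
    [-1, 0.03, 0, 0, 0, 0, -0.2],
    [-1, 0.03, 0, 0, 0, 0, -0.2],
    [-1, 0.03, 0, 0, 0, 0, -0.2]
  ]
}}

```text
time: 12.37
eef_pos: [0.4784, 0.32, 0.1125]
tool_rot: [-0.001, -0.655, 0.756, 0.0]
force: [-0.1, -0.6, -2.2]
width: 0.0522
```

```bash
./go.sh 482 407 40 -98.2;python3 - <<'E'
from h import *
c=calibration("wrist"); im=grab_frame("wrist"); cv2.imwrite("pics/w9.png",im);np.savez("pics/w9.npz",**c)
E
```

```text
t 12.37 pos [478.4 320.  112.5] psi -98.2 w 52.2 F [-0.1 -0.6 -2.2] q [ 0.87  0.39 -0.24 -0.   -0.94 -1.01]
  shift [-0.867  0.087  0.724] turn [ 0.0005 -0.0005  0.0001]
```

View pics/w9.png

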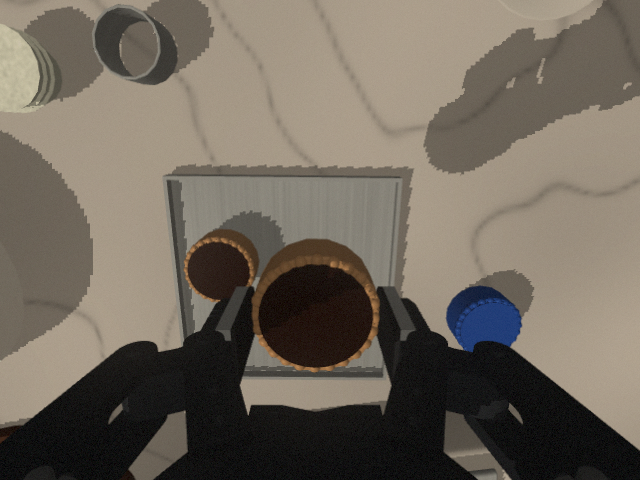

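The held tart is over tray_tart, whose corners are at (165,177), (402,180) and (385,377). The shown tart is at (220,267).

Run:
```python
from h import *
c=dict(np.load("pics/w9.npz")); c["k1"]=float(c["k1"])
w=px2w(c,[(165,177),(402,180),(385,377)],0.012)[:,:2]*1000; print(w.round(1))
print("centre",(w[0]+w[2])/2, np.linalg.norm(w[0]-w[1]),np.linalg.norm(w[2]-w[1]), np.degrees(np.arctan2(*(w[0]-w[1])[::-1])))
```

```text
[[583.8 264.6]
 [408.2 292.3]
 [436.  465.2]]
centre [509.88455966 364.94078897] 177.71603444317466 175.18522202922284 -8.947511975065673
```

Call:
{"name": "drive_tool", "arguments": {
  "deltas": [
    [-0.3, 0.03, 0, 0, 0, 0.003, -0.2],
    [-0.6, 0.06, 0.1, 0, 0, 0.003, -0.2],
    [-0.88, 0.09, 0.3, 0, 0, 0.003, -0.2],
    [-0.88, 0.09, 0.5, 0, 0, 0.003, -0.2],
    [-0.88, 0.09, 0.7, 0, 0, 0.003, -0.2]
  ]
}}

```text
time: 12.83
eef_pos: [0.4823, 0.4082, 0.0425]
tool_rot: [-0.0, -0.651, 0.759, 0.0]
force: [-0.1, -0.7, -0.9]
width: 0.0521
```

```bash
./go.sh 483 408.5 -7 -98.7
```

```text
t 12.83 pos [482.3 408.2  42.5] psi -98.8 w 52.1 F [-0.1 -0.7 -0.9] q [ 0.96  0.55 -0.17 -0.   -0.85 -1.11]
  shift [-0.004 -0.007  0.495] turn [ 0.0002 -0.0001 -0.0003]
```

Call:
{"name": "drive_tool", "arguments": {
  "deltas": [
    [0, -0.01, 0.15, 0, 0, 0, -0.2],
    [0, -0.01, 0.28, 0, 0, 0, -0.2],
    [0, -0.01, 0.38, 0, 0, 0, -0.2],
    [0, -0.01, 0.42, 0, 0, 0, -0.2],
    [0, -0.01, 0.44, 0, 0, 0, -0.2]
  ]
}}

```text
time: 13.25
eef_pos: [0.4834, 0.4075, -0.0011]
tool_rot: [-0.001, -0.651, 0.759, -0.0]
force: [0.0, -0.0, -0.2]
width: 0.0519
```

```bash
./go.sh 483 408.5 -7 -98.7
```

```text
t 13.25 pos [483.4 407.5  -1.1] psi -98.8 w 51.9 F [ 0.  -0.  -0.2] q [ 0.96  0.6  -0.2  -0.   -0.77 -1.11]
  shift [-0.01   0.005  0.059] turn [ 0.0002 -0.0005 -0.0005]
```

Call:
{"name": "drive_tool", "arguments": {
  "deltas": [
    [-0.01, 0, 0.02, 0, 0, 0, -0.2],
    [-0.01, 0, 0.04, 0, 0, 0, -0.2],
    [-0.01, 0, 0.05, 0, 0, 0, -0.2],
    [-0.01, 0, 0.06, 0, 0, 0, -0.2],
    [-0.01, 0, 0.06, 0, 0, 0, -0.2]
  ]
}}

```text
time: 13.67
eef_pos: [0.4835, 0.4102, -0.0064]
tool_rot: [0.0, -0.651, 0.759, 0.0]
force: [-0.2, -1.0, -0.3]
width: 0.0521
```

Call:
{"name": "drive_tool", "arguments": {
  "deltas": [
    [0, 0, 0.01, 0, 0, 0, -0.2],
    [0, 0, 0.01, 0, 0, 0, 0.5],
    [0, 0, 0.01, 0, 0, 0, 0.5],
    [0, 0, 0.01, 0, 0, 0, 0.5],
    [0, 0, 0.01, 0, 0, 0, 0.5]
  ]
}}

```text
time: 14.08
eef_pos: [0.4836, 0.4102, -0.0074]
tool_rot: [0.0, -0.651, 0.759, 0.0]
force: [0.5, -0.0, 0.4]
width: 0.0639
```

Call:
{"name": "drive_tool", "arguments": {
  "deltas": [
    [0, 0, -0.1, 0, 0, 0, 0.5],
    [0, 0, -0.3, 0, 0, 0, 0.5],
    [0, 0, -0.6, 0, 0, 0, 0.5],
    [0, 0, -0.9, 0, 0, 0, 0.7],
    [0, 0, -1, 0, 0, 0, 0.7]
  ]
}}

```text
time: 14.5
eef_pos: [0.4857, 0.4122, 0.0985]
tool_rot: [0.005, -0.652, 0.758, 0.0]
force: [0.3, 0.0, 0.5]
width: 0.0723
```

```bash
./go.sh 438.5 48.5 80 -98.7;python3 - <<'E'
from h import *
c=calibration("wrist"); im=grab_frame("wrist"); cv2.imwrite("pics/w10.png",im);dark(im,c); dark(im,c,z=.03)
E
```

```text
t 14.5 pos [485.7 412.2  98.5] psi -98.6 w 72.3 F [0.3 0.  0.5] q [ 0.96  0.49 -0.11  0.   -0.96 -1.11]
  shift [ 3.668 -0.079  0.158] turn [-0.0018  0.0023  0.0003]
[194. 144.] [ 158  110   70   71 3697] mean [554.8 337.1] rect [555.2 338. ] [44.5 45.2] 10.9
[319. 235.] [ 287  205   65   62 3161] mean [483.2 411. ] rect [483.1 411.5] [44.8 45.1] 81.4
[194. 144.] [ 158  110   70   71 3697] mean [553.5 337.1] rect [553.8 338. ] [43.7 44.5] 10.9
[319. 235.] [ 287  205   65   62 3161] mean [483.  409.8] rect [482.9 410.3] [44.1 44.3] 81.4
```

View pics/w10.png

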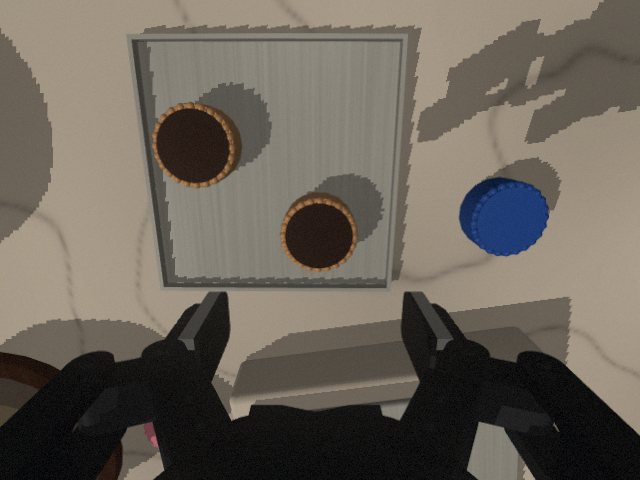

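The first tart lies flat at (319,235), clear of the rim and the shown tart at (195,144). Back for the second.

Call:
{"name": "drive_tool", "arguments": {
  "deltas": [
    [0.3, 0, 0, 0, 0, 0, 0.7],
    [0.65, 0, 0, 0, 0, 0, 0.7],
    [1, -0.01, 0, 0, 0, 0, 0.7],
    [1, -0.02, 0, 0, 0, 0, 0.7],
    [1, -0.02, 0, 0, 0, 0, 0.7]
  ]
}}

```text
time: 14.97
eef_pos: [0.47, 0.3091, 0.0925]
tool_rot: [-0.0, -0.651, 0.759, 0.0]
force: [1.2, 0.9, -0.2]
width: 0.0726
```

Call:
{"name": "drive_tool", "arguments": {
  "deltas": [
    [0.3, 0, 0, 0, 0, 0, 0.7],
    [0.65, -0.01, 0, 0, 0, 0, 0.7],
    [1, -0.02, 0, 0, 0, 0, 0.7],
    [1, -0.02, 0, 0, 0, 0, 0.7],
    [1, -0.02, 0, 0, 0, 0, 0.7]
  ]
}}

```text
time: 15.38
eef_pos: [0.4573, 0.2112, 0.0925]
tool_rot: [0.0, -0.651, 0.759, -0.0]
force: [-1.0, 0.1, 0.5]
width: 0.0727
```

Call:
{"name": "drive_tool", "arguments": {
  "deltas": [
    [0.3, 0, 0, 0, 0, 0, 0.7],
    [0.65, -0.01, 0, 0, 0, 0, 0.7],
    [1, -0.02, 0, 0, 0, 0, 0.7],
    [1, -0.02, 0, 0, 0, 0, 0.7],
    [1, -0.02, 0, 0, 0, 0, 0.7]
  ]
}}

```text
time: 15.8
eef_pos: [0.4448, 0.1128, 0.0926]
tool_rot: [0.001, -0.651, 0.759, -0.0]
force: [-0.2, -0.2, 0.6]
width: 0.0724
```

```bash
./go.sh 438.4 48.5 80 -98.7
```

```text
t 15.8 pos [444.8 112.8  92.6] psi -98.8 w 72.4 F [-0.2 -0.2  0.6] q [ 0.6   0.23 -0.55  0.   -0.79 -0.76]
  shift [ 0.645 -0.035  0.126] turn [-0.0003  0.0002 -0.0004]
```

Call:
{"name": "drive_tool", "arguments": {
  "deltas": [
    [0.2, -0.01, 0.03, 0, 0, 0, 0.7],
    [0.4, -0.02, 0.06, 0, 0, 0, 0.7],
    [0.65, -0.03, 0.12, 0, 0, 0, 0.7],
    [0.65, -0.03, 0.12, 0, 0, 0, 0.7],
    [0.65, -0.03, 0.12, 0, 0, 0, 0.7]
  ]
}}

```text
time: 16.22
eef_pos: [0.4382, 0.0488, 0.0803]
tool_rot: [0.0, -0.651, 0.759, -0.0]
force: [0.2, 0.5, -0.9]
width: 0.0725
```

```bash
./go.sh 438.4 48.5 -14 -98.7;python3 - <<'E'
from h import *
c=calibration("wrist"); im=grab_frame("wrist"); cv2.imwrite("pics/w11.png",im);dark(im,c)
E
./go.sh 438.4 48.5 -14 -98.7
```

```text
t 16.22 pos [438.2  48.8  80.3] psi -98.7 w 72.5 F [ 0.2  0.5 -0.9] q [ 0.48  0.22 -0.6   0.   -0.75 -0.63]
  shift [ 0.002 -0.002  0.943] turn [-0.0002  0.      0.    ]
[ 15. 216.] [   0  128   44  138 3176] mean [ 6.268e+02 -5.000e-01] rect [619.3  -6.8] [91.3 28.5] 67.0
[315. 245.] [ 281  212   69   66 3613] mean [437.9  47.6] rect [437.9  47.9] [44.7 44.7] 81.3
t 16.27 pos [438.6  49.3  80.6] psi -98.6 w 73.0 F [ 0.4 -0.3 -0.5] q [ 0.48  0.22 -0.6   0.   -0.75 -0.63]
  shift [0.009 0.002 0.946] turn [-0.0005  0.0002  0.0003]
```

View pics/w11.png

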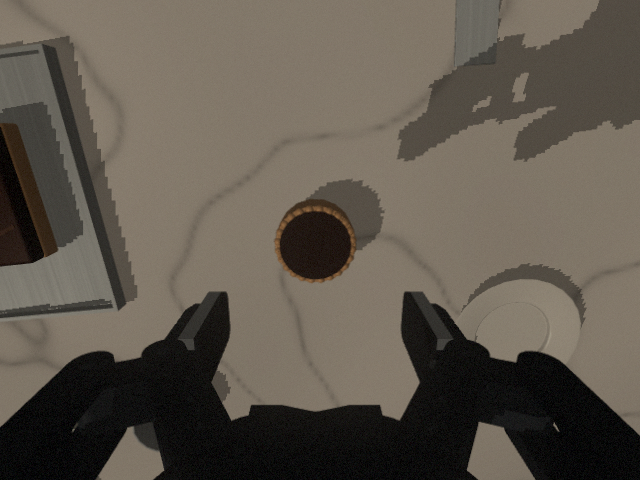

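The second tart at (315,245) is centred between the jaws. Descending.

Call:
{"name": "drive_tool", "arguments": {
  "deltas": [
    [0.01, 0, 0.25, 0, 0, 0, 0.7],
    [0.01, 0, 0.5, 0, 0, 0, 0.7],
    [0.01, 0, 0.75, 0, 0, 0, 0.7],
    [0.01, 0, 0.88, 0, 0, 0, 0.7],
    [0.01, 0, 0.92, 0, 0, 0, 0.7]
  ]
}}

```text
time: 16.68
eef_pos: [0.4368, 0.048, -0.0135]
tool_rot: [-0.002, -0.652, 0.758, 0.0]
force: [0.5, -0.6, -0.2]
width: 0.0726
```

Call:
{"name": "drive_tool", "arguments": {
  "deltas": [
    [0, 0, 0.02, 0, 0, 0, 0.7],
    [0, 0, 0.02, 0, 0, 0, -0.2],
    [0, 0, 0.02, 0, 0, 0, -0.2],
    [0, 0, 0.02, 0, 0, 0, -0.2],
    [0, 0, 0.02, 0, 0, 0, -0.2]
  ],
  "newtons": 40
}}

```text
time: 17.1
eef_pos: [0.4382, 0.0477, -0.0124]
tool_rot: [0.002, -0.651, 0.759, -0.0]
force: [-0.7, 1.4, 4.0]
width: 0.0521
```

```bash
./go.sh 470.8 329.5 100 -98.7
```

```text
t 17.1 pos [438.2  47.7 -12.4] psi -98.7 w 52.1 F [-0.7  1.4  4. ] q [ 0.48  0.39 -0.7   0.   -0.48 -0.63]
  shift [-2.837  0.101 -1.119] turn [-0.0009  0.0007  0.    ]
```

Call:
{"name": "drive_tool", "arguments": {
  "deltas": [
    [0, 0, -0.2, 0, 0, 0, -0.2],
    [0, 0, -0.5, 0, 0, 0, -0.2],
    [-0.2, 0, -0.8, 0, 0, 0, -0.2],
    [-0.5, 0.01, -1, 0, 0, 0, -0.2],
    [-0.8, 0.02, -1, 0, 0, 0, -0.2]
  ],
  "newtons": 40
}}

```text
time: 17.52
eef_pos: [0.45, 0.1284, 0.0916]
tool_rot: [0.005, -0.651, 0.759, -0.001]
force: [1.2, -0.1, -0.5]
width: 0.0525
```

Call:
{"name": "drive_tool", "arguments": {
  "deltas": [
    [-0.3, 0.01, -0.05, 0, 0, 0, -0.2],
    [-0.65, 0.02, -0.1, 0, 0, 0, -0.2],
    [-1, 0.04, -0.15, 0, 0, 0, -0.2],
    [-1, 0.04, -0.15, 0, 0, 0, -0.2],
    [-1, 0.04, -0.15, 0, 0, 0, -0.2]
  ]
}}

```text
time: 17.93
eef_pos: [0.4583, 0.2275, 0.1019]
tool_rot: [0.001, -0.652, 0.758, 0.0]
force: [-0.0, -0.8, -1.2]
width: 0.0519
```

```bash
./go.sh 470.8 329.5 100 -98.7
```

```text
t 17.93 pos [458.3 227.5 101.9] psi -98.6 w 51.9 F [-0.  -0.8 -1.2] q [ 0.78  0.3  -0.41 -0.   -0.86 -0.93]
  shift [-1.027  0.029  0.02 ] turn [-0.0002  0.0004  0.0006]
```

Call:
{"name": "drive_tool", "arguments": {
  "deltas": [
    [-0.3, 0.01, 0, 0, 0, 0, -0.2],
    [-0.65, 0.02, 0, 0, 0, 0, -0.2],
    [-1, 0.03, 0.1, 0, 0, 0, -0.2],
    [-1, 0.03, 0.3, 0, 0, 0, -0.2],
    [-1, 0.03, 0.5, 0, 0, 0, -0.2]
  ]
}}

```text
time: 18.35
eef_pos: [0.4707, 0.3261, 0.0513]
tool_rot: [0.001, -0.652, 0.759, 0.0]
force: [0.1, -0.7, -1.3]
width: 0.0523
```

```bash
./go.sh 470.8 329.5 -7 -98.7
python3 - <<'E'
from h import *
cv2.imwrite("pics/w12.png",grab_frame("wrist"))
E
./go.sh 470.8 329.5 -7 -98.7
```

```text
t 18.35 pos [470.7 326.1  51.3] psi -98.7 w 52.3 F [ 0.1 -0.7 -1.3] q [ 0.89  0.45 -0.32 -0.   -0.8  -1.04]
  shift [-0.032  0.005  0.583] turn [-0.0002  0.0006  0.0001]
t 18.4 pos [467.8 322.6  46.4] psi -98.8 w 52.3 F [-0.7 -1.  -2.7] q [ 0.89  0.46 -0.33 -0.   -0.79 -1.04]
  shift [-0.076 -0.022  0.533] turn [ 0.0018 -0.002  -0.0006]
```

View pics/w12.png

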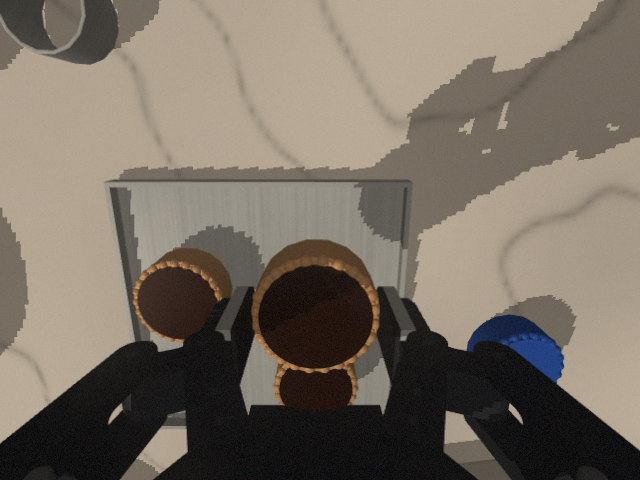

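Call:
{"name": "drive_tool", "arguments": {
  "deltas": [
    [-0.03, -0.01, 0.1, 0, 0, 0, -0.2],
    [-0.06, -0.01, 0.23, 0, 0, 0, -0.2],
    [-0.06, -0.01, 0.35, 0, 0, 0, -0.2],
    [-0.06, -0.01, 0.42, 0, 0, 0, -0.2],
    [-0.06, -0.01, 0.46, 0, 0, 0, -0.2]
  ]
}}

```text
time: 18.82
eef_pos: [0.4724, 0.33, 0.0051]
tool_rot: [-0.0, -0.651, 0.759, -0.0]
force: [0.0, 0.2, -0.6]
width: 0.052
```

```bash
./go.sh 470 328.5 -7.5 -98.7
```

```text
t 18.82 pos [472.4 330.    5.1] psi -98.8 w 52.0 F [ 0.   0.2 -0.6] q [ 0.89  0.52 -0.35  0.   -0.7  -1.04]
  shift [0.019 0.022 0.126] turn [ 0.0001 -0.0002 -0.0004]
```

Call:
{"name": "drive_tool", "arguments": {
  "deltas": [
    [0.01, 0.01, 0.03, 0, 0, 0, -0.2],
    [0.01, 0.01, 0.06, 0, 0, 0, -0.2],
    [0.01, 0.01, 0.09, 0, 0, 0, -0.2],
    [0.01, 0.01, 0.11, 0, 0, 0, -0.2],
    [0.01, 0.01, 0.12, 0, 0, 0, -0.2]
  ]
}}

```text
time: 19.23
eef_pos: [0.4713, 0.3301, -0.0065]
tool_rot: [0.0, -0.651, 0.759, 0.0]
force: [0.1, 0.2, -1.3]
width: 0.0524
```

Call:
{"name": "drive_tool", "arguments": {
  "deltas": [
    [0, 0, 0.01, 0, 0, 0, -0.2],
    [0, 0, 0.015, 0, 0, 0, -0.2],
    [0, 0, 0.015, 0, 0, 0, 0.45],
    [0, 0, 0.015, 0, 0, 0, 0.45],
    [0, 0, 0.015, 0, 0, 0, 0.45]
  ]
}}

```text
time: 19.65
eef_pos: [0.4714, 0.3302, -0.0078]
tool_rot: [0.0, -0.651, 0.759, 0.0]
force: [0.2, -0.5, 0.7]
width: 0.0621
```

Call:
{"name": "drive_tool", "arguments": {
  "deltas": [
    [0, 0, -0.1, 0, 0, 0, 0.45],
    [0, 0, -0.3, 0, 0, 0, 0.45],
    [0, 0, -0.6, 0, 0, 0, 0.45],
    [0, 0, -0.9, 0, 0, 0, 0.5],
    [0, 0, -1, 0, 0, 0, 0.5]
  ]
}}

```text
time: 20.07
eef_pos: [0.4735, 0.332, 0.0976]
tool_rot: [0.004, -0.652, 0.758, 0.0]
force: [0.0, 0.5, 1.0]
width: 0.0644
```

```bash
./go.sh 464.3 -184 110 -171.5;python3 - <<'E'
from h import *
c=calibration("wrist"); im=grab_frame("wrist"); cv2.imwrite("pics/w13.png",im);dark(im,c,z=.03)
E
```

```text
t 20.07 pos [473.5 332.   97.6] psi -98.6 w 64.4 F [0.  0.5 1. ] q [ 0.89  0.4  -0.26  0.   -0.9  -1.04]
  shift [ 5.115 -0.685 -0.155] turn [-2.000e-04  3.100e-03  4.048e-01]
[319. 236.] [ 287  205   65   63 3200] mean [470.9 329.8] rect [470.6 330.2] [44.7 44.1] 80.0
[215. 265.] [ 191  236   45   54 1577] mean [546.4 339.9] rect [546.6 340.9] [42.8 28. ] 66.0
```

View pics/w13.png

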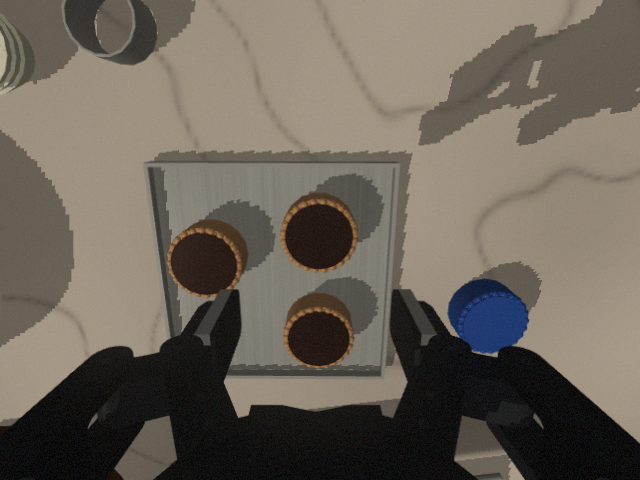

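All three tarts are flat and separate at (319,236), (319,338) and (205,262). Next, the square.

Call:
{"name": "drive_tool", "arguments": {
  "deltas": [
    [0.3, -0.04, -0.05, 0, 0, 0, 0.6],
    [0.65, -0.08, -0.1, 0, 0, 0, 0.6],
    [1, -0.13, -0.12, 0, 0, 0, 0.6],
    [1, -0.13, -0.12, 0, 0, 0, 0.6],
    [1, -0.13, -0.12, 0, 0, 0, 0.6]
  ]
}}

```text
time: 20.53
eef_pos: [0.4686, 0.2275, 0.1041]
tool_rot: [-0.0, -0.65, 0.76, 0.0]
force: [-1.8, 0.9, -0.7]
width: 0.0683
```

Call:
{"name": "drive_tool", "arguments": {
  "deltas": [
    [0.35, -0.04, 0, 0, 0, 0, 0.6],
    [0.7, -0.08, 0, 0, 0, 0, 0.6],
    [1, -0.13, 0, 0, 0, 0, 0.6],
    [1, -0.13, 0, 0, 0, 0, 0.6],
    [1, -0.13, 0, 0, 0, 0, 0.6]
  ]
}}

```text
time: 20.95
eef_pos: [0.4669, 0.128, 0.1038]
tool_rot: [0.0, -0.651, 0.759, -0.0]
force: [-0.4, 0.3, 0.2]
width: 0.0681
```

Call:
{"name": "drive_tool", "arguments": {
  "deltas": [
    [0.3, -0.04, 0, 0, 0, 0.03, 0.6],
    [0.65, -0.08, 0, 0, 0, 0.06, 0.6],
    [1, -0.13, 0, 0, 0, 0.1, 0.6],
    [1, -0.13, 0, 0, 0, 0.13, 0.6],
    [1, -0.13, 0, 0, 0, 0.16, 0.6]
  ]
}}

```text
time: 21.37
eef_pos: [0.465, 0.0273, 0.1038]
tool_rot: [0.0, -0.439, 0.898, -0.0]
force: [-0.4, -0.7, 0.7]
width: 0.0683
```

```bash
./go.sh 464.3 -184 110 -171.5
```

```text
t 21.37 pos [465.   27.3 103.8] psi -127.9 w 68.3 F [-0.4 -0.7  0.7] q [ 0.41  0.23 -0.52  0.   -0.83 -1.07]
  shift [ 1.673 -1.292 -0.062] turn [-0.000e+00  1.000e-04  2.424e-01]
```

Call:
{"name": "drive_tool", "arguments": {
  "deltas": [
    [0.25, -0.2, 0, 0, 0, 0.035, 0.6],
    [0.55, -0.42, 0, 0, 0, 0.07, 0.6],
    [0.85, -0.65, 0, 0, 0, 0.1, 0.6],
    [0.85, -0.65, 0, 0, 0, 0.14, 0.6],
    [0.85, -0.65, 0, 0, 0, 0.17, 0.6]
  ]
}}

```text
time: 21.78
eef_pos: [0.4651, -0.0801, 0.1037]
tool_rot: [0.0, -0.186, 0.983, -0.0]
force: [0.0, -0.5, -0.4]
width: 0.0685
```

```bash
./go.sh 464.3 -184 80 -171.5
```

```text
t 21.78 pos [465.1 -80.1 103.7] psi -158.6 w 68.5 F [ 0.  -0.5 -0.4] q [ 0.17  0.24 -0.5   0.   -0.83 -1.37]
  shift [ 0.387 -0.964  0.237] turn [-0.      0.0001  0.0719]
```

Call:
{"name": "drive_tool", "arguments": {
  "deltas": [
    [0.13, -0.32, 0, 0, 0, 0.035, 0.6],
    [0.26, -0.64, 0, 0, 0, 0.072, 0.6],
    [0.39, -0.96, 0.1, 0, 0, 0.072, 0.6],
    [0.39, -0.96, 0.22, 0, 0, 0.072, 0.6],
    [0.39, -0.96, 0.22, 0, 0, 0.072, 0.6]
  ]
}}

```text
time: 22.2
eef_pos: [0.4632, -0.1833, 0.0796]
tool_rot: [-0.002, -0.077, 0.997, 0.001]
force: [-0.6, 0.0, -1.7]
width: 0.0683
```

```bash
./go.sh 464.3 -184 -12 -171.5;python3 - <<'E'
from h import *
c=calibration("wrist"); im=grab_frame("wrist"); cv2.imwrite("pics/w14.png",im);dark(im,c)
E
./go.sh 464.3 -184 -12 -171.5
```

```text
t 22.2 pos [ 463.2 -183.3   79.6] psi -171.2 w 68.3 F [-0.6  0.  -1.7] q [-0.05  0.31 -0.47 -0.   -0.8  -1.37]
  shift [-0.013 -0.01   0.916] turn [ 0.0004 -0.0012  0.0017]
[311. 243.] [ 277  211   70   67 4323] mean [ 461.6 -186.7] rect [ 462.4 -186.4] [45.2 44.3] 8.8
t 22.25 pos [ 463.7 -182.7   80.7] psi -171.1 w 68.7 F [0.6 0.7 0.4] q [-0.05  0.31 -0.47 -0.   -0.8  -1.37]
  shift [-0.006 -0.014  0.927] turn [ 0.0002 -0.0009  0.0023]
```

View pics/w14.png

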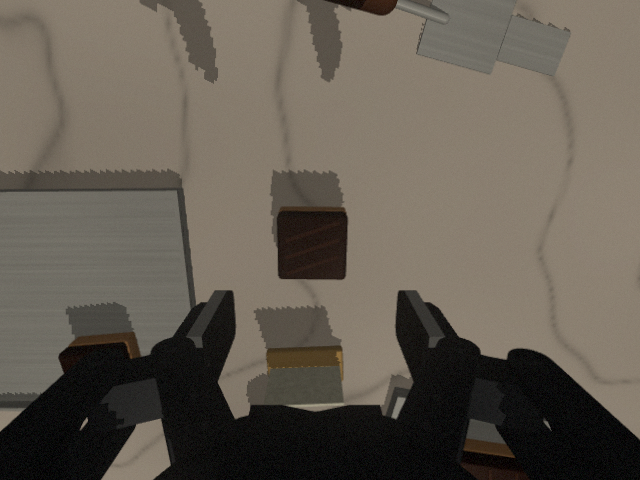

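The square is at (311,243), about 3 mm off the jaw centre. Correcting and descending.

Call:
{"name": "drive_tool", "arguments": {
  "deltas": [
    [0.01, -0.03, 0.25, 0, 0, 0, 0.6],
    [0.01, -0.03, 0.5, 0, 0, 0, 0.6],
    [0.01, -0.03, 0.75, 0, 0, 0, 0.6],
    [0.01, -0.03, 0.88, 0, 0, 0, 0.6],
    [0.01, -0.03, 0.91, 0, 0, 0, 0.6]
  ]
}}

```text
time: 22.67
eef_pos: [0.4628, -0.1845, -0.0109]
tool_rot: [-0.002, -0.079, 0.997, 0.0]
force: [0.2, 0.9, 0.4]
width: 0.0682
```

Call:
{"name": "drive_tool", "arguments": {
  "deltas": [
    [0, 0, 0.01, 0, 0, 0, 0.6],
    [0, 0, 0.01, 0, 0, 0, -0.3],
    [0, 0, 0.01, 0, 0, 0, -0.3],
    [0, 0, 0.01, 0, 0, 0, -0.3],
    [0, 0, 0.01, 0, 0, 0, -0.3]
  ],
  "newtons": 40
}}

```text
time: 23.08
eef_pos: [0.4648, -0.186, -0.0085]
tool_rot: [0.002, -0.078, 0.997, -0.0]
force: [0.2, 2.7, 5.0]
width: 0.0446
```

```bash
./go.sh 500 -360 100 -171.5
```

```text
t 23.08 pos [ 464.8 -186.    -8.5] psi -171.0 w 44.6 F [0.2 2.7 5. ] q [-0.06  0.45 -0.55  0.   -0.57 -1.36]
  shift [-0.08  -1.774 -1.084] turn [-0.0003  0.0012  0.0026]
```

Call:
{"name": "drive_tool", "arguments": {
  "deltas": [
    [0, 0, -0.2, 0, 0, 0, -0.3],
    [0, 0, -0.5, 0, 0, 0, -0.3],
    [0, 0, -0.8, 0, 0, 0, -0.3],
    [0, -0.1, -1, 0, 0, 0, -0.3],
    [0, -0.2, -1, 0, 0, 0, -0.3]
  ],
  "newtons": 40
}}

```text
time: 23.5
eef_pos: [0.4695, -0.2067, 0.095]
tool_rot: [0.005, -0.079, 0.997, -0.001]
force: [1.5, 1.0, -0.1]
width: 0.0448
```

Call:
{"name": "drive_tool", "arguments": {
  "deltas": [
    [-0.02, -0.3, 0, 0, 0, 0, -0.3],
    [-0.04, -0.6, 0, 0, 0, 0, -0.3],
    [-0.06, -0.8, 0, 0, 0, 0, -0.3],
    [-0.06, -0.8, 0, 0, 0, 0, -0.3],
    [-0.06, -0.8, 0, 0, 0, 0, -0.3]
  ]
}}

```text
time: 23.92
eef_pos: [0.4838, -0.2848, 0.0889]
tool_rot: [-0.001, -0.076, 0.997, 0.001]
force: [-0.2, 0.6, -1.1]
width: 0.0448
```

```bash
./go.sh 500 -360 100 -171.5;python3 - <<'E'
from h import *
c=calibration("wrist"); im=grab_frame("wrist"); cv2.imwrite("pics/w15.png",im);np.savez("pics/w15.npz",**c)
E
```

```text
t 23.92 pos [ 483.8 -284.8   88.9] psi -171.2 w 44.8 F [-0.2  0.6 -1.1] q [-0.24  0.39 -0.31 -0.   -0.87 -1.17]
  shift [-0.046 -0.768 -0.112] turn [ 0.0004 -0.0005  0.0015]
```

View pics/w15.png

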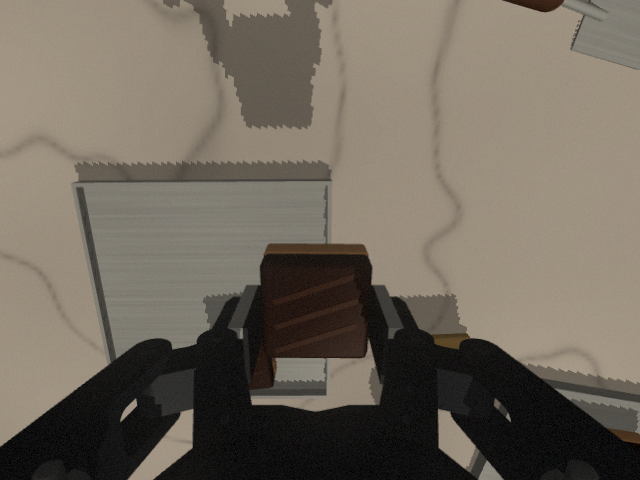

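Run:
```python
from h import *
c=dict(np.load("pics/w15.npz")); c["k1"]=float(c["k1"])
w=px2w(c,[(75,183),(330,181),(327,393)],0.012)[:,:2]*1000; print(w.round(1))
print("centre",(w[0]+w[2])/2, np.linalg.norm(w[0]-w[1]),np.linalg.norm(w[2]-w[1]), np.degrees(np.arctan2(*(w[2]-w[1])[::-1])))
```

```text
[[ 471.1 -454.9]
 [ 443.2 -281.4]
 [ 616.1 -255.1]]
centre [ 543.60068615 -354.99918551] 175.72556975608975 174.8846326333115 8.644888003195227
```

```bash
./go.sh 500.8 -366.6 40 -171.3
```

```text
t 23.97 pos [ 483.6 -284.    89. ] psi -171.2 w 44.8 F [ 0.4 -0.6 -0.5] q [-0.24  0.39 -0.31 -0.   -0.87 -1.17]
  shift [-0.044 -0.843  0.489] turn [ 0.0004 -0.0005  0.0008]
```

Call:
{"name": "drive_tool", "arguments": {
  "deltas": [
    [-0.01, -0.28, 0, 0, 0, 0, -0.3],
    [-0.03, -0.56, 0, 0, 0, 0, -0.3],
    [-0.045, -0.84, 0.1, 0, 0, 0, -0.3],
    [-0.045, -0.84, 0.3, 0, 0, 0, -0.3],
    [-0.045, -0.84, 0.5, 0, 0, 0, -0.3]
  ]
}}

```text
time: 24.38
eef_pos: [0.5025, -0.3668, 0.0396]
tool_rot: [0.001, -0.077, 0.997, -0.0]
force: [-0.5, -0.3, -1.4]
width: 0.0448
```

```bash
./go.sh 500.8 -366.6 0 -171.3
```

```text
t 24.38 pos [ 502.5 -366.8   39.6] psi -171.1 w 44.8 F [-0.5 -0.3 -1.4] q [-0.37  0.54 -0.2  -0.   -0.83 -1.04]
  shift [0.017 0.005 0.396] turn [-0.0002  0.0005  0.0009]
```

Call:
{"name": "drive_tool", "arguments": {
  "deltas": [
    [0.01, 0, 0.1, 0, 0, 0, -0.3],
    [0.01, 0, 0.2, 0, 0, 0, -0.3],
    [0.01, 0, 0.28, 0, 0, 0, -0.3],
    [0.01, 0, 0.33, 0, 0, 0, -0.3],
    [0.01, 0, 0.35, 0, 0, 0, -0.3]
  ]
}}

```text
time: 24.8
eef_pos: [0.5012, -0.366, 0.0046]
tool_rot: [-0.0, -0.078, 0.997, 0.0]
force: [-0.7, 0.7, -0.6]
width: 0.0446
```

Call:
{"name": "drive_tool", "arguments": {
  "deltas": [
    [0, 0, 0.02, 0, 0, 0, -0.3],
    [0, 0, 0.03, 0, 0, 0, -0.3],
    [0, 0, 0.04, 0, 0, 0, -0.3],
    [0, 0, 0.04, 0, 0, 0, -0.3],
    [0, 0, 0.04, 0, 0, 0, -0.3]
  ]
}}

```text
time: 25.22
eef_pos: [0.5014, -0.3666, 0.0013]
tool_rot: [0.0, -0.078, 0.997, -0.0]
force: [0.3, -0.0, -0.7]
width: 0.0449
```

```bash
./go.sh 500.8 -366.6 -4.5 -171.3
```

```text
t 25.22 pos [ 501.4 -366.6    1.3] psi -171.1 w 44.9 F [ 0.3 -0.  -0.7] q [-0.37  0.58 -0.23  0.   -0.75 -1.04]
  shift [0.005 0.001 0.058] turn [-0.0001  0.0002  0.0013]
```

Lowering slowly until contact shows in the force.

Call:
{"name": "drive_tool", "arguments": {
  "deltas": [
    [0, 0, 0.01, 0, 0, 0, -0.3],
    [0, 0, 0.02, 0, 0, 0, -0.3],
    [0, 0, 0.03, 0, 0, 0, -0.3],
    [0, 0, 0.04, 0, 0, 0, -0.3],
    [0, 0, 0.05, 0, 0, 0, -0.3]
  ]
}}

```text
time: 25.63
eef_pos: [0.5011, -0.3665, -0.0042]
tool_rot: [-0.0, -0.078, 0.997, 0.0]
force: [0.5, -0.0, -0.7]
width: 0.0448
```

Call:
{"name": "drive_tool", "arguments": {
  "deltas": [
    [0, 0, 0.005, 0, 0, 0, -0.3],
    [0, 0, 0.01, 0, 0, 0, -0.3],
    [0, 0, 0.01, 0, 0, 0, -0.3],
    [0, 0, 0.015, 0, 0, 0, -0.3],
    [0, 0, 0.015, 0, 0, 0, -0.3]
  ]
}}

```text
time: 26.05
eef_pos: [0.5011, -0.3665, -0.0045]
tool_rot: [-0.0, -0.078, 0.997, -0.0]
force: [-2.7, 2.3, 6.9]
width: 0.0448
```

Contact at about -4.5 mm (7 N). Releasing and backing off.

Call:
{"name": "drive_tool", "arguments": {
  "deltas": [
    [0, 0, -0.01, 0, 0, 0, -0.3],
    [0, 0, -0.01, 0, 0, 0, 0.4],
    [0, 0, -0.01, 0, 0, 0, 0.4],
    [0, 0, -0.01, 0, 0, 0, 0.4],
    [0, 0, -0.01, 0, 0, 0, 0.4]
  ]
}}

```text
time: 26.47
eef_pos: [0.5012, -0.3665, -0.0049]
tool_rot: [-0.0, -0.078, 0.997, 0.0]
force: [0.7, 0.1, -0.3]
width: 0.0595
```

Call:
{"name": "drive_tool", "arguments": {
  "deltas": [
    [0, 0, -0.1, 0, 0, 0, 0.4],
    [0, 0, -0.3, 0, 0, 0, 0.4],
    [0, 0, -0.6, 0, 0, 0, 0.4],
    [0, 0, -0.9, 0, 0, 0, 0.4],
    [0, 0, -1, 0, 0, 0, 0.4]
  ]
}}

```text
time: 26.88
eef_pos: [0.5038, -0.3681, 0.1012]
tool_rot: [0.004, -0.078, 0.997, -0.003]
force: [0.1, -0.2, 0.6]
width: 0.0599
```

Call:
{"name": "drive_tool", "arguments": {
  "deltas": [
    [0, 0, -0.2, 0, 0, 0, 0.4],
    [0, 0, -0.4, 0, 0, 0, 0.4],
    [0, 0, -0.5, 0, 0, 0, 0.4],
    [0, 0, -0.5, 0, 0, 0, 0.4],
    [0, 0, -0.5, 0, 0, 0, 0.4]
  ]
}}

```text
time: 27.3
eef_pos: [0.5011, -0.3663, 0.1454]
tool_rot: [0.0, -0.078, 0.997, 0.0]
force: [0.8, -0.1, -0.1]
width: 0.0597
```

```bash
./go.sh 500.8 -366.6 150 -171.3
python3 - <<'E'
from h import *
c=calibration("wrist"); im=grab_frame("wrist"); cv2.imwrite("pics/w16.png",im); dark(im,c,z=.03)
t=grab_frame("top"); cv2.imwrite("pics/top1.png",cv2.resize(t[130:370,150:580],(800,447),interpolation=cv2.INTER_CUBIC))
s=grab_frame("side"); cv2.imwrite("pics/side1.png",s)
E
```

```text
t 27.3 pos [ 501.1 -366.3  145.4] psi -171.1 w 59.7 F [ 0.8 -0.1 -0.1] q [-0.37  0.42 -0.09 -0.   -1.06 -1.04]
  shift [ 0.003 -0.003 -0.046] turn [0.0001 0.0002 0.0012]
[315. 220.] [ 287  194   56   54 2824] mean [ 499.3 -367.6] rect [ 500.1 -367.6] [44.7 44.3] 8.9
```

View pics/w16.png

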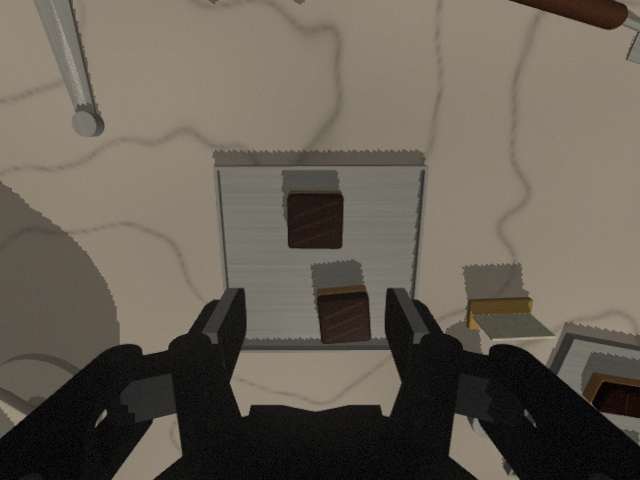

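View pics/top1.png

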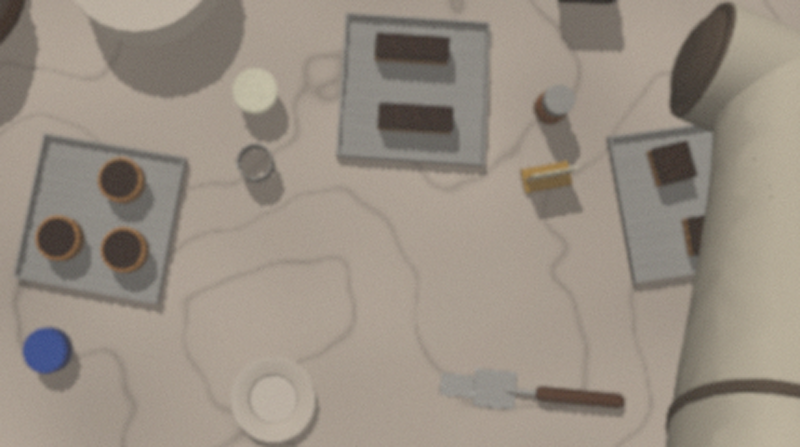

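View pics/side1.png

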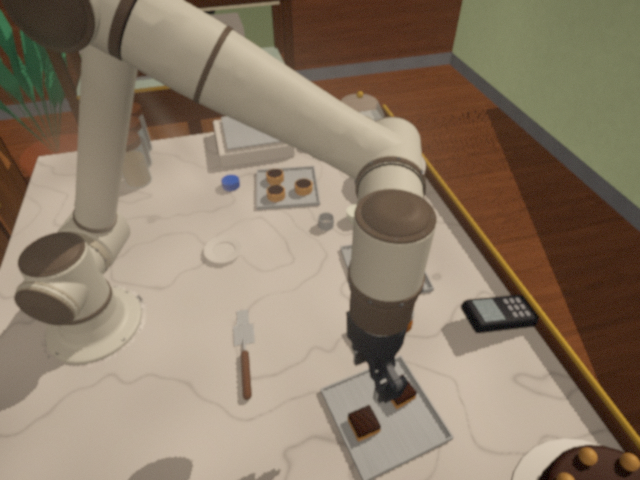

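The new square lies flat at (315,220). In the top crop the shown tart (121,180), shown bar (412,48) and shown square (672,163) are at the same pixels as before. The arm is clear, so I'm handing in.

```bash
python3 -c "
from station import *
print(finish_job(), sense()['time'])"
```

```text
the job is handed in; nothing more can be done
the job is handed in; nothing more can be done
```

All four pastries are on their trays: both tartlets on tray_tart, the bar on tray_bar and the square slice on tray_square. I handed the job in shortly after 27.3 s of the 99 s allowed.

**Last checks:** The wrist pictures after each release show every pastry flat on the tray floor, right way up, and clear of the rim and the other pastries. The final top view shows the three display pastries and the blue look-alike at the same pixels as before. The arm hid part of the new square in that view, so for that one I relied on the wrist and side pictures. The pink look-alike is outside the final top crop, so I did not re-check it, but the arm never went near it. The gripper was open and about 145 mm up, with force readings near zero.

**What disagreed:**
- **Fingertip position:** The fingertips sit roughly 20 mm short of the reported TCP. My first close on the bar shut above it without touching it. I found this from the wrist and side cameras, went lower and gripped it properly.
- **Height while gripping:** The height when closing varied by a few millimetres, with 4–5 N of upward force on the second tart and the square. I allowed for this when setting them down. The square met the tray floor with about 7 N.

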